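Clear the padlocks from the hall ledge into the key organiser

ROBOT

A 7-joint arm with a two-finger parallel gripper is mounted at the origin on the work surface. World frame = base frame: x ahead of the robot, y to its left, z up, the work surface at z = 0. Lengths are in m, angles in rad, forces in N, time in s.
With the tool pointing down it reaches from about 0.4 to 0.9 m from the base axis. Payload 5.5 kg.
Tool frame: the origin (TCP) lies on the front face of the gripper's body, between the roots of the fingers; the fingertips stand 73 mm ahead of it and the grasp point (between the pads) lies 54 mm ahead of it; z points along the fingers, y is the line along which they close (so a half turn about z gives the same grasp; the last joint's range is limited). The gripper opens to 85 mm and grips with 20 to 120 N. Pads are 22 mm wide; open, the fingers measure 114 mm over their backs; the gripper's body (76 mm by 85 mm) begins 54 mm behind the grasp point. The pads swing forward as they close: fully open they stand 13 mm farther back than shut.
Start: joints at [-0.951, 0.501, -0.427, 1.55, 0.221, 1.138, -0.21], TCP at [0.227, 0.609, 0.304] pointing down, gripper open.
Joint ranges: [-2.88, 2.88], [-0.31, 2.03], [-1.54, 1.56], [0.2, 2.42], [-1.41, 4.55], [0.19, 2.02], [-2.57, 2.57]. Speed limits (rad/s): [2.57, 2.57, 3.14, 3.14, 3.14, 3.14, 3.14].

INTERFACE

Orientations are given as a unit quaternion [x, y, z, w].
In Python, from plant import * gives the robot as it stands.
- The arm moves only by the shell command python3 -m jog 'ROWS' [FORCE]. ROWS is JSON, a list that holds one entry, the list of rows, each a list of 7 numbers: the shift along the tool's x, y, z in m, then the turn, a rotation vector about the tool's x, y, z in degrees, then the finger opening in m, from 0 to 0.0854. A call has 1 to 12 rows; each row shifts and turns the commanded pose from where the row before left it, along the tool's axes as they then stand; what a row does not reach is not made up. A row lasts 1/10 s, in which the tool goes at most 50 mm and 8.59 degrees, less where a joint would pass 70% of its speed; a pose out of reach is approached as far as the arm can. A call with a gripper value outside its range is refused whole. The fingers move at their own pace and stop on an object; FORCE is the grip in N (left out, the last holds). Time passes only in rows, so rows that do not move let the fingers close. It gives the time, the measured TCP pose, the force, the opening and the grip force at its end, in the units of the state.
- read_state(): the state, without advancing time (a new reading comes with each control period).
- capture(name): name is "side" or "top"; returns a dict with "frame" (400x640x3 uint8, blue, green, red), "fovy" (degrees; the focal length in pixels is half the picture's height over the tangent of half this angle, whatever the lens; pixels are square), "cx", "cy" (the principal point, pixels), "k1" (the pictures are not rectified: a ray, as slopes to the right and down, at radius r is drawn at 1 + k1 r^2 times it, then the intrinsics apply), "R" (3x3) and "t" (3): a world point X has camera coordinates R X + t. Camera axes: x right, y down, z forward; pixel columns grow to the right and rows downward; lengths in m; the calibration is good to about 2 mm. A picture is of the moment at which its call begins. There is no depth.
- close_job(): hands the job in; it is judged then, once.
The state is a dict: "clock": time; "joint_pos": joint angles; "joint_velocities": joint speeds; "joint_torque": joint torques, N m; "eef_pos": TCP position; "eef_rot": TCP orientation; "contact_force": force on the tool from outside, world axes, zero at the start; "wrist_torque": the same for the moment, N m; "gripper_width": finger opening in m; "gripper_force": force on a finger pad.
Only numpy, scipy, OpenCV 4.12 (cv2) and the standard library are available. Lean on these libraries where they do the work, as an engineer would, in place of code of your own. Each camera call takes 0.05 s, during which the arm holds its last target. There are 200 camera calls.

TASK

Gather the stray padlocks that lie about onto the small steel tray beside the one already there, then lift the tray with all of them on it and tip it so that they slide together into the drawer of the key organiser; the drawer opens only once the latch lever on top has been raised. Put the empty tray back flat on its cork mat, close the drawer fully with every padlock inside, and lower the latch lever again all the way so that it holds the drawer. Leave the other things of the hallway where they stand.

Things in the scene. Friction and masses are not known exactly. Their poses are not given: they have to be found in the camera images.
- organiser: Light ash key organiser, fixed: low cabinet 240 (x) x 340 (y) x 110 mm high with one drawer, a back board 18 mm thick rising behind it (local x = +102 to +120 mm, top ledge 75 mm deep with its upper face at z = 304 mm, with a tealight holder; two keys hang on its hooks). Origin: centre of the cabinet's underside on the table. Its own -x is the front; the drawer slides out along -x.
- cabinet_front (a point): Middle of the upper front edge of the cabinet (fixed; local x = -120 mm, z = 110 mm above the table). Axes as the organiser.
- organiser_drawer0 (a joint): How far the drawer is out, m: 0 shut, 0.166 fully out. Friction 1 N.
- drawer_floor (a point): Centre of the drawer's inner floor (moves with the drawer, axes as the organiser); 22 mm above the table. Inside, the drawer is 195 mm long (x), 298 mm wide (y), side walls 66 mm high; its front panel (15 mm thick) lies at local x = -103 to -118 mm and rises 76 mm above this floor. The cabinet's deck covers it from 76 mm up.
- organiser_drawer0_handle (a point): Middle of the drawer's steel bar handle: round bar along the organiser's y, 120 mm long, 35 mm in front of the drawer's front panel, 72 mm above the table; the gap between bar and panel is 30 mm.
- latch (a joint): Angle of the latch lever, rad: 0 lowered (its tongue stands in front of the drawer's front panel and blocks it), 1.5 raised. The tongue is clear from about 0.4; raise it to 0.8 or more for room. It stays where it is left.
- latch_hinge (a point): Hinge axis of the latch lever (fixed, on the deck 126 mm above the table); the axis runs along the organiser's y. Raising swings the lever's front end up and back.
- latch_grip (a point): Centre of the ash finger block at the front end of the latch lever: 16 mm wide (along the organiser's y) x 30 x 34 mm, 95 mm from the hinge axis and 10 mm above the lever's centre line. Moves with the lever.
- mat: Cork mat, fixed, 250 (x) x 200 (y) x 3 mm, origin: centre of its underside. The tray's place.
- tray: Shallow dark steel tray 150 (x) x 140 (y) mm, floor 4 mm thick, walls 18 mm high on three sides; its +x edge is an open lip. 0.22 kg. Origin: centre of its underside. At its -x edge an ash handle slab, 14 mm thick, 60 mm wide (y), 75 mm long, rises leaning back 20 degrees (towards -x) from the upright.
- tray_grip (a point): Point in the middle of the tray's handle slab, 48 mm along the slab from its foot: tray x = -94 mm, z = 51 mm. Slab faces look along tray (cos 20, 0, sin 20).
- tray_lip (a point): Middle of the tray's open lip edge, on the floor's upper face (tray x = +75 mm, z = 4 mm).
- padlock0: Padlock lying flat: aluminium body 44 (x) x 40 (y) x 22 mm thick, steel U shackle reaching 28 mm further on its +x side (72 mm long in all, shackle bar 8 mm thick). Origin: centre of the body's underside (the face it started on); x points to the shackle, z up at the start. 0.1 kg. It starts on the tray.
- padlock1: Padlock lying flat: aluminium body 44 (x) x 40 (y) x 22 mm thick, steel U shackle reaching 28 mm further on its +x side (72 mm long in all, shackle bar 8 mm thick). Origin: centre of the body's underside (the face it started on); x points to the shackle, z up at the start. 0.1 kg. It starts as a stray on the table, or is absent.
- padlock2: Padlock lying flat: aluminium body 44 (x) x 40 (y) x 22 mm thick, steel U shackle reaching 28 mm further on its +x side (72 mm long in all, shackle bar 8 mm thick). Origin: centre of the body's underside (the face it started on); x points to the shackle, z up at the start. 0.1 kg. It starts as a stray on the table, or is absent.
- padlock3: Padlock lying flat: aluminium body 44 (x) x 40 (y) x 22 mm thick, steel U shackle reaching 28 mm further on its +x side (72 mm long in all, shackle bar 8 mm thick). Origin: centre of the body's underside (the face it started on); x points to the shackle, z up at the start. 0.1 kg. It starts as a stray on the table, or is absent.
- lint_roller: Lint roller lying on the table, 240 mm long, 48 mm thick. Origin at the inner end of the paper roll, on the table. Bystander.
- power_bank: Black power bank 100 x 60 x 24 mm, lying flat, long side x. Bystander.

How it is judged:
By the outcome, as a careful person would: the job done as asked, in the order asked, and still so for the second after the job is handed in, with the robot touching nothing.
Of padlock1, padlock2, padlock3 only 1 to 3 are there at a start; the rules pass over those that are not, and their reading is None.
At some moment in a run one of padlock1, padlock2, padlock3 may be knocked a few centimetres aside while the robot is not near it.
It also fails if it takes over 210 s, if anything falls off the work surface, if the arm or the gripper's body presses on something with over 40 N, if the wrist force passes 120 N, or if a joint passes its speed limit or range.

## Working session

There is one attempt and no reset: what is moved stays moved. The work goes in short steps, Python scripts to look and compute and a shell command to move; the robot and the scene stay as the last step left them, time stands still between calls to the robot, and variables do not carry over. Pictures are saved under pics/ and viewed, at most 14 in all, crops included, and the job is handed in when it is done.

```bash
ls; mkdir -p pics; cat > h.py <<'E'
from plant import *
import numpy as np, cv2
from scipy.spatial.transform import Rotation as Ro
def cap(n,save=None):
    c=capture(n)
    if save: cv2.imwrite('pics/'+save+'.png',c['frame'])
    return c
def ray(c,u,v):
    f=200/np.tan(np.radians(c['fovy'])/2)
    K=np.array([[f,0,c['cx']],[0,f,c['cy']],[0,0,1.]])
    p=cv2.undistortPoints(np.array([[[u,v]]],float),K,np.array([c['k1'],0,0,0.]))[0,0]
    R=np.array(c['R']);t=np.array(c['t'])
    return -R.T@t, R.T@np.array([p[0],p[1],1])
def onz(c,u,v,z):
    o,d=ray(c,u,v); return o+d*(z-o[2])/d[2]
def proj(c,X):
    f=200/np.tan(np.radians(c['fovy'])/2)
    q=np.array(c['R'])@np.array(X)+np.array(c['t']); x,y=q[:2]/q[2]; s=1+c['k1']*(x*x+y*y)
    return np.array([c['cx']+f*x*s,c['cy']+f*y*s])
def tri(ca,pa,cb,pb):
    o1,d1=ray(ca,*pa);o2,d2=ray(cb,*pb);d1/=np.linalg.norm(d1);d2/=np.linalg.norm(d2)
    s=np.linalg.lstsq(np.c_[d1,-d2],o2-o1,rcond=None)[0]
    a=o1+d1*s[0];b=o2+d2*s[1]; return (a+b)/2,np.linalg.norm(a-b)
def st():
    s=read_state(); return s
E
python3 - <<'E'
from h import *
for n in('top','side'):
    c=cap(n,n+'0'); print(n,c['fovy'],c['cx'],c['cy'],c['k1'],-np.array(c['R']).T@c['t'],np.array(c['R'])[2])
s=st();print(s['clock'],s['eef_pos'],s['eef_rot'],s['gripper_width'])
print(Ro.from_quat(s['eef_rot']).as_matrix())
E
```

```text
pics
top 42.3515948342173 324.6644597706482 195.47126531109078 -0.023294595296204895 [ 0.28687235 -0.00969794  1.48033431] [ 0.20777957 -0.01683994 -0.97803071]
side 47.44944792243688 316.81432802324593 195.61958681128144 -0.007349712151208083 [ 0.3671297  -0.88169231  0.64943292] [ 0.2038338   0.83825253 -0.5057514 ]
0.1 [0.22689756 0.60857395 0.30293416] [ 1.77428865e-01  9.84133221e-01 -8.77609628e-04 -1.76451031e-04] 0.08525797948301801
[[-9.37037933e-01  3.49226972e-01 -6.58729204e-04]
 [ 3.49227591e-01  9.37036455e-01 -1.66475457e-03]
 [ 3.58760813e-05 -1.78998459e-03 -9.99998397e-01]]
```

View pics/top0.png

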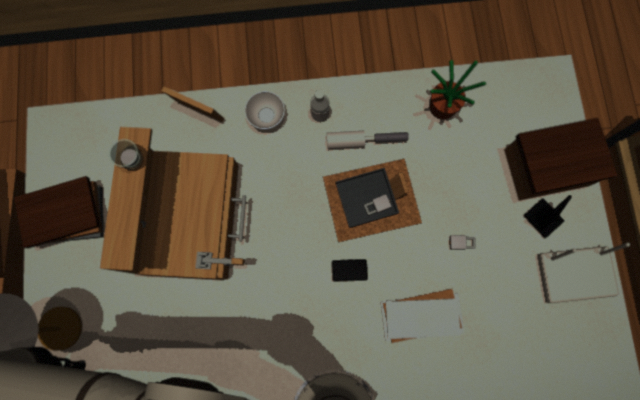

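View pics/side0.png

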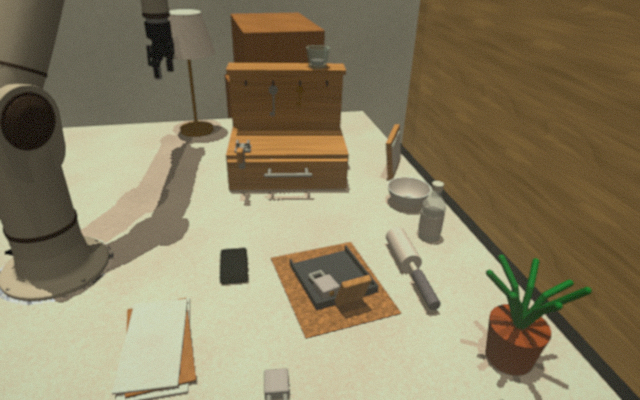

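The top view shows the organiser at left (drawer facing right, handle ~(240,218), latch lever (205–245,262)), the mat at (372,200) with the tray (handle right, (398,188), padlock0 (377,205)), and one stray padlock at (460,242) with its shackle to the right. The power bank is at (350,270) and the roller at (365,138). The side view shows the same stray at (276,383); the arm's shade could still hide another.

```bash
python3 - <<'E'
from h import *
c=cap('top','t1');im=c['frame']
r=lambda u,v,z:np.round(onz(c,u,v,z)[:3],4)
# mat: cork mask
hsv=cv2.cvtColor(im,cv2.COLOR_BGR2HSV)
print('px',hsv[225,340],hsv[200,365],hsv[242,458],hsv[200,200],hsv[205,377],hsv[300,500])
m=cv2.inRange(hsv,(5,80,60),(25,255,255))
roi=np.zeros_like(m);roi[150:250,315:430]=255
m2=cv2.morphologyEx(m&roi,cv2.MORPH_CLOSE,np.ones((3,3)))
cs=max(cv2.findContours(m2,0,2)[0],key=cv2.contourArea)
b=cv2.minAreaRect(cs);print('mat',b);P=[onz(c,*p,.003)[:2] for p in cv2.boxPoints(b)];print(np.round(P,4),np.mean(P,0),[np.linalg.norm(P[i]-P[i-1]) for i in range(4)])
# cabinet top
roi[:]=0;roi[140:290,140:240]=255
cs=max(cv2.findContours(m&roi,0,2)[0],key=cv2.contourArea);print('cab',cv2.minAreaRect(cs),cs.reshape(-1,2).min(0),cs.reshape(-1,2).max(0))
crop=lambda y0,y1,x0,x1,k:cv2.resize(im[y0:y1,x0:x1],None,fx=k,fy=k,interpolation=cv2.INTER_CUBIC)
A=crop(120,290,95,265,3.5);B=crop(155,255,320,485,3.5)
A=cv2.convertScaleAbs(A[:,:],alpha=1.3)
cv2.imwrite('pics/cA.png',A);cv2.imwrite('pics/cB.png',cv2.convertScaleAbs(crop(150,260,320,485,4.8),alpha=1.5))
E
```

```text
px [ 13 162  96] [ 0  0 41] [ 17  28 127] [ 14 154 121] [ 18  25 131] [ 39  31 133]
mat ((371.8378601074219, 199.50282287597656), (67.59163665771484, 86.02983093261719), 76.90811157226562)
[[ 0.6589 -0.034 ]
 [ 0.693  -0.2878]
 [ 0.4923 -0.3055]
 [ 0.4606 -0.0583]] [ 0.5761824  -0.17137203] [np.float64(0.19975231087311426), np.float64(0.25609220917179476), np.float64(0.20153348214082312), np.float64(0.24920790478886234)]
cab ((186.85638427734375, 214.72232055664062), (82.7270278930664, 128.2606964111328), 5.389311790466309) [140 152] [233 279]
```

View pics/cA.png

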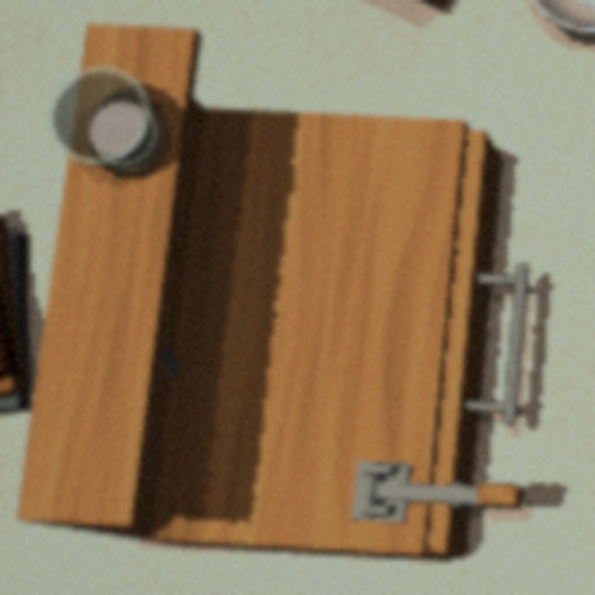

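View pics/cB.png

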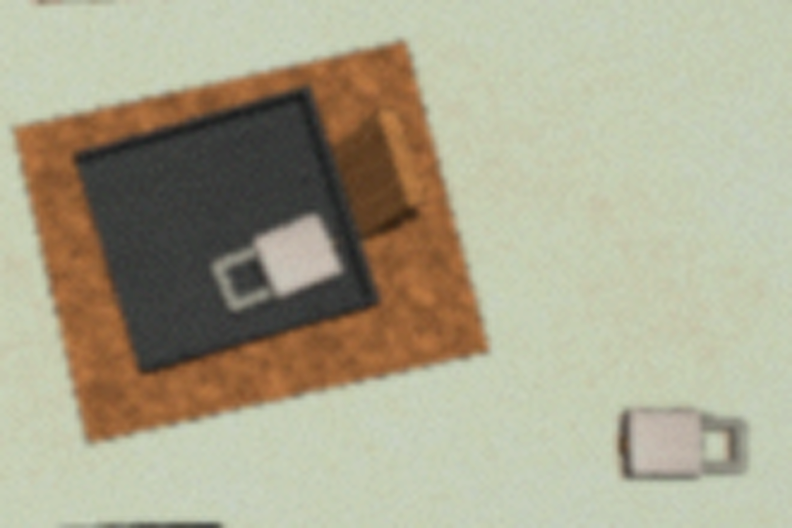

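Crop A shows the cabinet deck, the front panel strip at its right, the handle bar (x≈518, y 265–425) and the lever whose finger block is at (498,495). Crop B shows tray corners (78,158), (143,373), (308,90), (378,300), padlock0 on the tray with its shackle towards the lip, and the stray body 622–700 × 410–477, shackle tip (746,445).

```bash
python3 - <<'E'
from h import *
c=cap('top')
A=lambda u,v,z:onz(c,95+(u+.5)/3.5-.5,120+(v+.5)/3.5-.5,z)[:2]
B=lambda u,v,z:onz(c,320+(u+.5)/4.8-.5,150+(v+.5)/4.8-.5,z)[:2]
ang=lambda d:np.degrees(np.arctan2(d[1],d[0]))
def rep(n,p,q):print(n,np.round(p,4),np.round(q,4),'len',round(np.linalg.norm(q-p),4),'ang',round(ang(q-p),2))
rep('deck front edge z.11',A(467,122,.11),A(424,552,.11))
rep('panel front z.098',A(487,135,.098),A(448,553,.098))
rep('ledge front z.304',A(197,30,.304),A(132,525,.304))
rep('ledge back',A(86,25,.304),A(20,520,.304))
rep('bar z.077',A(524,265,.075),A(511,424,.075))
rep('block z.15',A(478,495,.15),A(518,495,.15))
z=.021
t=[B(78,158,z),B(308,90,z),B(378,300,z),B(143,373,z)]
for i in range(4):rep('tray',t[i-1],t[i])
print('tray c',np.mean(t,0))
rep('slab top edge',B(383,110,.085),B(416,213,.085))
p=[B(622,410,.022),B(700,410,.022),B(700,475,.022),B(625,478,.022)]
for i in range(4):rep('pl1',p[i-1],p[i])
print('pl1 c',np.mean(p,0));rep('body->shackle',np.mean(p,0),B(746,445,.011))
q=[B(255,243,.029),B(318,212,.029),B(342,268,.029),B(278,297,.029)]
print('pl0 c',np.mean(q,0));rep('pl0',np.mean(q,0),B(227,285,.018))
# organiser estimates
s=cap('side')
for n,X in (('bar?',(A(518,345,.072).tolist()+[.072])),('pl1',np.mean(p,0).tolist()+[.022])):print(n,X,'side px',proj(s,X))
E
```

```text
deck front edge z.11 [0.7204 0.2208] [0.3879 0.2739] len 0.3367 ang 170.93
panel front z.098 [0.7118 0.2076] [0.3862 0.2583] len 0.3295 ang 171.16
ledge front z.304 [0.7439 0.3695] [0.4097 0.4221] len 0.3384 ang 171.06
ledge back [0.7556 0.446 ] [0.4201 0.4951] len 0.3391 ang 171.67
bar z.077 [0.6085 0.1887] [0.4826 0.2076] len 0.1272 ang 171.48
block z.15 [0.4224 0.2237] [0.4194 0.1944] len 0.0294 ang -95.73
tray [ 0.4974 -0.0957] [ 0.6319 -0.071 ] len 0.1368 ang 10.37
tray [ 0.6319 -0.071 ] [ 0.66   -0.2148] len 0.1465 ang -78.94
tray [ 0.66   -0.2148] [ 0.5269 -0.2403] len 0.1355 ang -169.15
tray [ 0.5269 -0.2403] [ 0.4974 -0.0957] len 0.1476 ang 101.54
tray c [ 0.57902703 -0.1554627 ]
slab top edge [ 0.6273 -0.2477] [ 0.5646 -0.2586] len 0.0636 ang -170.12
pl1 [ 0.4063 -0.3712] [ 0.4464 -0.3754] len 0.0403 ang -6.08
pl1 [ 0.4464 -0.3754] [ 0.4417 -0.4215] len 0.0463 ang -95.86
pl1 [ 0.4417 -0.4215] [ 0.4035 -0.4155] len 0.0386 ang 171.04
pl1 [ 0.4035 -0.4155] [ 0.4063 -0.3712] len 0.0444 ang 86.41
pl1 c [ 0.42447188 -0.3959022 ]
body->shackle [ 0.4245 -0.3959] [ 0.4193 -0.4486] len 0.053 ang -95.62
pl0 c [ 0.55750644 -0.1952523 ]
pl0 [ 0.5575 -0.1953] [ 0.5456 -0.1519] len 0.045 ang 105.3
bar? [0.5450824614783475, 0.1982935091539259, 0.072] side px [287.05669672 174.87899873]
pl1 [0.42447187581405404, -0.39590220077575133, 0.022] side px [275.07644731 377.03282293]
```

```bash
cat >> h.py <<'E'
def rdown(phi,tilt=0,about=None):
    """tool down, closing axis at phi deg; then world rotation vector 'about' (deg)"""
    a=np.radians(phi);z=np.array([0,0,-1.]);y=np.array([np.cos(a),np.sin(a),0])
    R=np.c_[np.cross(y,z),y,z]
    return R if about is None else Ro.from_rotvec(np.radians(about)).as_matrix()@R
def step(p0,R0,p1,R1,n=None,vmax=.04,wmax=7):
    rel=R0.T@R1;w=Ro.from_matrix(rel).as_rotvec();d=R0.T@(np.array(p1)-p0)
    if n is None:n=int(max(1,np.ceil(np.linalg.norm(d)/vmax),np.ceil(np.degrees(np.linalg.norm(w))/wmax)))
    M=sum(Ro.from_rotvec(w*k/n).as_matrix() for k in range(n))
    return n,np.linalg.solve(M,d),np.degrees(w/n)
def plan(*targets,**k):
    s=read_state();p=np.array(s['eef_pos']);R=Ro.from_quat(s['eef_rot']).as_matrix()
    print('t',round(s['clock'],2),'pos',np.round(p,4),'j',np.round(s['joint_pos'],2),'w',round(s['gripper_width'],4),'F',np.round(s['contact_force'],1),round(s['gripper_force'],1))
    for t in targets:
        p1=np.array(t[0],float);R1=R if len(t)<2 or t[1] is None else t[1]
        n,v,w=step(p,R,p1,R1,*t[2:]);print(n,'x',[round(x,4) for x in v]+[round(x,2) for x in w]);p,R=p1,R1
E
python3 - <<'E'
from h import *
plan(([.32,.28,.35],),([.44,0,.3],rdown(20)),([.4245,-.396,.2],rdown(-6)),([.4245,-.396,.076],))
E
```

```text
t 0.25 pos [0.2269 0.6088 0.3034] j [-0.95  0.5  -0.43  1.55  0.22  1.14 -0.21] w 0.0856 F [0.1 0.2 0.5] 0.0
9 x [np.float64(-0.0225), np.float64(-0.0306), np.float64(-0.0052), np.float64(0.0), np.float64(0.0), np.float64(0.0)]
8 x [np.float64(-0.0357), np.float64(-0.0164), np.float64(0.0063), np.float64(-0.01), np.float64(0.0), np.float64(6.2)]
11 x [np.float64(-0.0357), np.float64(-0.0066), np.float64(0.0091), np.float64(0.0), np.float64(0.0), np.float64(2.36)]
4 x [np.float64(0.0), np.float64(0.0), np.float64(0.031), np.float64(0.0), np.float64(0.0), np.float64(0.0)]
```

```bash
python3 -m jog '[[[-0.0225,-0.0306,-0.005,0,0,0,0.085],[-0.0225,-0.0306,-0.005,0,0,0,0.085],[-0.0225,-0.0306,-0.005,0,0,0,0.085],[-0.0225,-0.0306,-0.005,0,0,0,0.085],[-0.0225,-0.0306,-0.005,0,0,0,0.085],[-0.0225,-0.0306,-0.005,0,0,0,0.085],[-0.0225,-0.0306,-0.005,0,0,0,0.085],[-0.0225,-0.0306,-0.005,0,0,0,0.085],[-0.0225,-0.0306,-0.005,0,0,0,0.085]]]'
python3 -m jog '[[[-0.0357,-0.0164,0.006,0,0,6.2,0.085],[-0.0357,-0.0164,0.006,0,0,6.2,0.085],[-0.0357,-0.0164,0.006,0,0,6.2,0.085],[-0.0357,-0.0164,0.006,0,0,6.2,0.085],[-0.0357,-0.0164,0.006,0,0,6.2,0.085],[-0.0357,-0.0164,0.006,0,0,6.2,0.085],[-0.0357,-0.0164,0.006,0,0,6.2,0.085],[-0.0357,-0.0164,0.006,0,0,6.2,0.085]]]'
python3 - <<'E'
from h import *
plan(([.44,-.1,.3],rdown(20)),([.4245,-.396,.2],rdown(-6)),([.4245,-.396,.076],))
E
```

```text
clock: 1.15
eef_pos: [0.3207, 0.2787, 0.3492]
eef_rot: [0.177, 0.984, 0.0, 0.0]
contact_force: [0.9, -0.1, 0.9]
gripper_width: 0.0851
gripper_force: 0.0
clock: 1.95
eef_pos: [0.441, -0.0013, 0.3009]
eef_rot: [0.576, 0.818, 0.0, 0.0]
contact_force: [0.9, 0.3, -0.1]
gripper_width: 0.0849
gripper_force: 0.0
t 1.95 pos [ 0.441  -0.0013  0.3009] j [-0.1   0.1   0.04  2.07 -0.    0.98  0.29] w 0.0849 F [ 0.9  0.3 -0.1] 0.0
3 x [np.float64(-0.0308), np.float64(-0.0114), np.float64(0.0003), np.float64(0.02), np.float64(0.01), np.float64(-0.1)]
8 x [np.float64(-0.0366), np.float64(-0.0075), np.float64(0.0125), np.float64(0.0), np.float64(0.0), np.float64(3.25)]
4 x [np.float64(0.0), np.float64(0.0), np.float64(0.031), np.float64(0.0), np.float64(0.0), np.float64(0.0)]
```

```bash
python3 -m jog '[[[-0.0357,-0.0066,0.009,0,0,2.36,0.085],[-0.0357,-0.0066,0.009,0,0,2.36,0.085],[-0.0357,-0.0066,0.009,0,0,2.36,0.085],[-0.0357,-0.0066,0.009,0,0,2.36,0.085],[-0.0357,-0.0066,0.009,0,0,2.36,0.085],[-0.0357,-0.0066,0.009,0,0,2.36,0.085],[-0.0357,-0.0066,0.009,0,0,2.36,0.085],[-0.0357,-0.0066,0.009,0,0,2.36,0.085],[-0.0357,-0.0066,0.009,0,0,2.36,0.085],[-0.0357,-0.0066,0.009,0,0,2.36,0.085],[-0.0357,-0.0066,0.009,0,0,2.36,0.085]]]'
python3 - <<'E'
from h import *
a=cap('top')['frame'];b=cap('side')['frame']
cv2.imwrite('pics/both.png',cv2.resize(np.vstack([a,b]),(480,600),interpolation=cv2.INTER_AREA))
plan(([.4245,-.396,.076],rdown(-6)))
E
```

```text
clock: 3.05
eef_pos: [0.4245, -0.3967, 0.2015]
eef_rot: [0.743, 0.669, 0.0, 0.0]
contact_force: [0.8, -0.6, -0.1]
gripper_width: 0.085
gripper_force: 0.0
t 3.15 pos [ 0.421  -0.4009  0.2009] j [ 0.47  0.48  0.32  1.83 -0.19  0.85  0.76] w 0.0851 F [-0.   0.5  0.3] 0.0
4 x [np.float64(0.0014), np.float64(0.0008), np.float64(0.0312), np.float64(-0.03), np.float64(0.05), np.float64(-0.12)]
```

View pics/both.png

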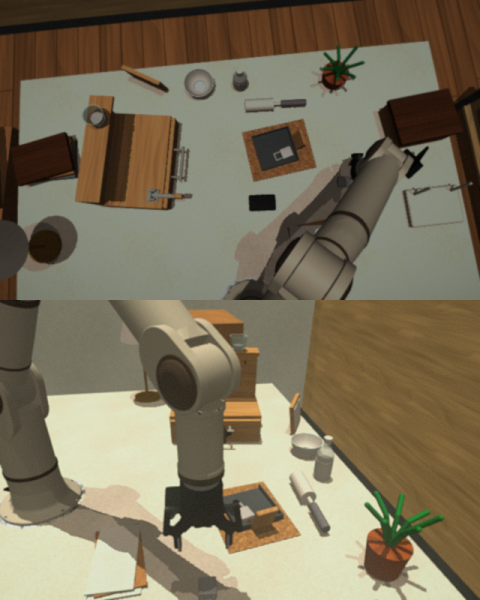

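No further padlock appears where the arm's shade was: there is one stray only. Descending on it.

```bash
python3 -m jog '[[[0.0014,0.0008,0.025,0,0,0,0.085],[0.0014,0.0008,0.025,0,0,0,0.085],[0.0014,0.0008,0.025,0,0,0,0.085],[0,0,0,0,0,0,0.085],[0,0,0,0,0,0,0.085]]]'
python3 - <<'E'
from h import *
plan(([.4245,-.396,.076],rdown(-6)))
c=cap('side','s3')
print(proj(c,[.4245,-.396,.022]))
E
```

```text
clock: 3.65
eef_pos: [0.4274, -0.3911, 0.1269]
eef_rot: [0.743, 0.669, -0.0, -0.001]
contact_force: [0.5, -0.1, -0.5]
gripper_width: 0.0849
gripper_force: 0.0
t 3.65 pos [ 0.4274 -0.3911  0.1269] j [ 0.48  0.59  0.28  1.87 -0.23  0.71  0.79] w 0.0849 F [ 0.5 -0.1 -0.5] 0.0
2 x [np.float64(-0.0026), np.float64(-0.0012), np.float64(0.0255), np.float64(-0.02), np.float64(-0.02), np.float64(0.02)]
[275.10247405 377.08000622]
```

```bash
python3 -m jog '[[[-0.0025,-0.0012,0.025,0,0,0,0.085],[-0.0025,-0.0012,0.0255,0,0,0,0.085],[0,0,0,0,0,0,0.085],[0,0,0,0,0,0,0.03],[0,0,0,0,0,0,0.03],[0,0,0,0,0,0,0.03],[0,0,0,0,0,0,0.03],[0,0,0,0,0,0,0.03],[0,0,0,0,0,0,0.03]]]' 40
python3 -m jog '[[[0,0,-0.03,0,0,0,0.03],[0,0,-0.04,0,0,0,0.03],[0,0,-0.04,0,0,0,0.03],[0,0,0,0,0,0,0.03],[0,0,0,0,0,0,0.03]]]'
python3 - <<'E'
from h import *
c=cap('side');cv2.imwrite('pics/s4.png',cv2.resize(c['frame'][150:400,100:420],None,fx=2,fy=2))
# tray frame
tc=np.array([.579,-.1555]);a=np.radians(101.1);ex=np.array([np.cos(a),np.sin(a)]);ey=np.array([-ex[1],ex[0]])
x=tc+ex*.0+ey*(-.015)
print(x)
# shackle currently dir -96 with closing -6; want shackle along tray -y = 11.1 deg -> closing 101.1
plan(([*x,.2],rdown(101.1)),([*x,.085],))
E
```

```text
clock: 4.6
eef_pos: [0.4255, -0.3969, 0.0782]
eef_rot: [0.743, 0.669, 0.0, 0.001]
contact_force: [0.2, 1.2, 7.1]
gripper_width: 0.0389
gripper_force: 41.2
clock: 5.1
eef_pos: [0.4251, -0.3965, 0.1878]
eef_rot: [0.743, 0.669, 0.0, 0.001]
contact_force: [-1.0, 0.6, -1.3]
gripper_width: 0.0389
gripper_force: 40.8
[ 0.59371939 -0.15261217]
t 5.15 pos [ 0.4244 -0.3958  0.1864] j [ 0.47  0.5   0.31  1.85 -0.2   0.83  0.77] w 0.0395 F [-0.2  0.7 -0.9] 40.8
16 x [np.float64(0.0041), np.float64(0.0211), np.float64(-0.0008), np.float64(0.0), np.float64(-0.0), np.float64(-6.69)]
3 x [np.float64(0.0), np.float64(0.0), np.float64(0.0383), np.float64(0.0), np.float64(0.0), np.float64(0.0)]
```

View pics/s4.png

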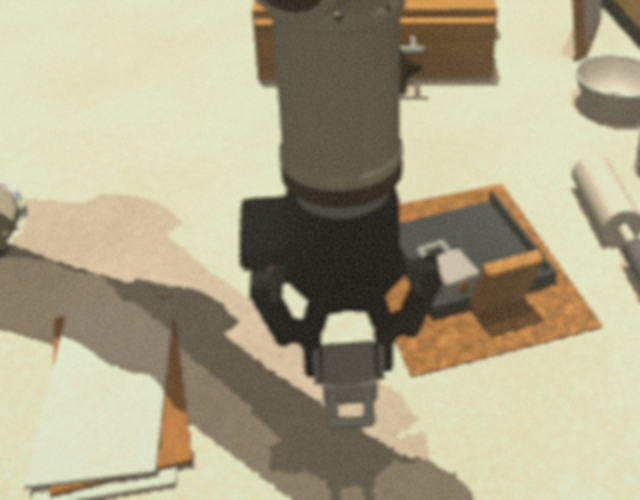

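The padlock is held, hanging with its shackle toward the camera at (350,405). Carrying it crosswise onto the tray.

```bash
python3 -m jog '[[[0.0041,0.0211,-0.0008,0,0,-6.69,0.03],[0.0041,0.0211,-0.0008,0,0,-6.69,0.03],[0.0041,0.0211,-0.0008,0,0,-6.69,0.03],[0.0041,0.0211,-0.0008,0,0,-6.69,0.03],[0.0041,0.0211,-0.0008,0,0,-6.69,0.03],[0.0041,0.0211,-0.0008,0,0,-6.69,0.03],[0.0041,0.0211,-0.0008,0,0,-6.69,0.03],[0.0041,0.0211,-0.0008,0,0,-6.69,0.03]]]'
python3 -m jog '[[[0.0041,0.0211,-0.0008,0,0,-6.69,0.03],[0.0041,0.0211,-0.0008,0,0,-6.69,0.03],[0.0041,0.0211,-0.0008,0,0,-6.69,0.03],[0.0041,0.0211,-0.0008,0,0,-6.69,0.03],[0.0041,0.0211,-0.0008,0,0,-6.69,0.03],[0.0041,0.0211,-0.0008,0,0,-6.69,0.03],[0.0041,0.0211,-0.0008,0,0,-6.69,0.03],[0.0041,0.0211,-0.0008,0,0,-6.69,0.03],[0,0,0,0,0,0,0.03],[0,0,0,0,0,0,0.03]]]'
python3 - <<'E'
from h import *
plan(([.5937,-.1526,.13],rdown(101.1)),([.5937,-.1526,.087],))
E
```

```text
clock: 5.95
eef_pos: [0.5699, -0.3162, 0.1902]
eef_rot: [0.36, 0.933, 0.0, -0.002]
contact_force: [0.5, 0.0, -1.3]
gripper_width: 0.039
gripper_force: 40.8
clock: 6.95
eef_pos: [0.5928, -0.1527, 0.1976]
eef_rot: [-0.096, 0.995, 0.001, -0.001]
contact_force: [0.7, -0.7, -0.8]
gripper_width: 0.0388
gripper_force: 40.8
t 6.95 pos [ 0.5928 -0.1527  0.1976] j [ 0.34  0.53 -0.18  1.74  0.12  0.89  1.88] w 0.0388 F [ 0.7 -0.7 -0.8] 40.8
2 x [np.float64(-0.0005), np.float64(-0.0001), np.float64(0.0338), np.float64(0.04), np.float64(-0.07), np.float64(-0.05)]
2 x [np.float64(0.0), np.float64(0.0), np.float64(0.0215), np.float64(0.0), np.float64(0.0), np.float64(0.0)]
```

```bash
python3 -m jog '[[[-0.0005,0,0.034,0,0,0,0.03],[-0.0005,0,0.034,0,0,0,0.03],[0,0,0.02,0,0,0,0.03],[0,0,0.016,0,0,0,0.03],[0,0,0.0065,0,0,0,0.03],[0,0,0,0,0,0,0.03],[0,0,0,0,0,0,0.054],[0,0,0,0,0,0,0.054],[0,0,0,0,0,0,0.054]]]' 40
python3 -m jog '[[[0,0,-0.02,0,0,0,0.054],[0,0,-0.04,0,0,0,0.054],[0,0,-0.045,0,0,0,0.054],[0,0,-0.045,0,0,0,0.054],[0,0,-0.045,0,0,0,0.054],[0,0,0,0,0,0,0.054]]]'
python3 - <<'E'
from h import *
c=cap('side');cv2.imwrite('pics/s5.png',cv2.resize(c['frame'][210:350,240:440],None,fx=3,fy=3))
plan()
E
```

```text
clock: 7.85
eef_pos: [0.5955, -0.1531, 0.09]
eef_rot: [-0.096, 0.995, -0.0, 0.001]
contact_force: [-0.5, 0.2, -0.1]
gripper_width: 0.0539
gripper_force: 0.0
clock: 8.45
eef_pos: [0.5985, -0.1536, 0.2925]
eef_rot: [-0.096, 0.995, -0.002, 0.007]
contact_force: [1.1, -0.1, 1.1]
gripper_width: 0.0538
gripper_force: 0.0
t 8.5 pos [ 0.5969 -0.1533  0.2889] j [ 0.36  0.42 -0.19  1.67  0.09  1.05  1.9 ] w 0.0541 F [-1.1  0.5 -0.8] 0.0
```

View pics/s5.png

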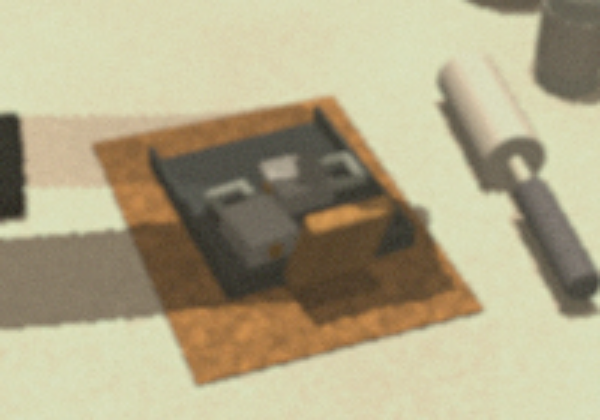

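Both padlocks lie flat on the tray. Next the latch: I check its block from the side with the arm clear.

```bash
cat >> h.py <<'E'
OY=81.2; oex=np.array([np.cos(np.radians(OY)),np.sin(np.radians(OY)),0]);oey=np.array([-oex[1],oex[0],0]);OO=np.array([.569,.350,0])
def org(x,y,z):return OO+oex*x+oey*y+np.array([0,0,z])
E
python3 - <<'E'
from h import *
c=cap('side');k=5
im=cv2.resize(c['frame'][120:205,215:360],None,fx=k,fy=k,interpolation=cv2.INTER_CUBIC)
cv2.imwrite('pics/s6.png',cv2.convertScaleAbs(im,alpha=1.3))
for n,X in dict(block=org(-.162,.125,.136),blockfronttop=org(-.177,.125,.153),blockfb=org(-.177,.125,.119),barL=org(-.153,.06,.072),barR=org(-.153,-.06,.072),deckL=org(-.103,.17,.11),deckR=org(-.103,-.17,.11),panLb=org(-.118,.16,.098)).items():print(n,np.round((proj(c,X)-[215,120]+.5)*k,0))
print(org(-.162,.125,.136))
g=org(-.162,.125,.136)
R=rdown(OY-90,0,oey*-25)
print(R)
p=g-R[:,2]*.054
plan(([.5,.02,.32],rdown(OY-90)),(p-R[:,2]*.1,R),(p,R))
E
```

```text
block [122. 178.]
blockfronttop [118. 161.]
blockfb [122. 220.]
barL [252. 278.]
barR [474. 275.]
deckL [ 51. 176.]
deckR [667. 171.]
panLb [ 68. 207.]
[0.42068775 0.20903023 0.136     ]
[[ 1.38652255e-01  9.88228381e-01  6.46546082e-02]
 [ 8.95639077e-01 -1.52985836e-01  4.17643361e-01]
 [ 4.22618262e-01  2.77577085e-17 -9.06307787e-01]]
t 8.55 pos [ 0.5954 -0.1531  0.2862] j [ 0.36  0.43 -0.19  1.67  0.09  1.05  1.9 ] w 0.0539 F [ 0.2 -0.1 -1.2] 0.0
16 x [np.float64(0.0135), np.float64(0.0051), np.float64(-0.0022), np.float64(0.01), np.float64(0.02), np.float64(6.86)]
4 x [np.float64(0.0254), np.float64(-0.0268), np.float64(0.0155), np.float64(-0.0), np.float64(6.25), np.float64(-0.0)]
3 x [np.float64(-0.0), np.float64(-0.0), np.float64(0.0333), np.float64(0.0), np.float64(0.0), np.float64(0.0)]
```

View pics/s6.png

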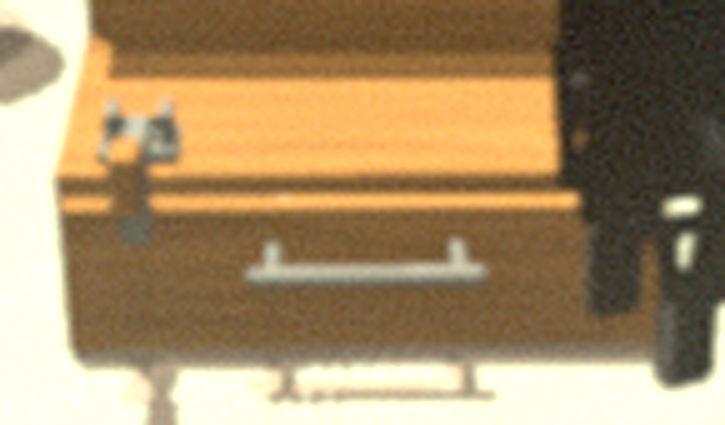

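The block appears at (131,180) in the crop, about 4 mm right of the prediction, so I use y = 0.122. The bar ends are at (248,273) and (485,271), as predicted.

```bash
python3 -m jog '[[[0.0135,0.0051,-0.0022,0,0,6.86,0.05],[0.0135,0.0051,-0.0022,0,0,6.86,0.05],[0.0135,0.0051,-0.0022,0,0,6.86,0.05],[0.0135,0.0051,-0.0022,0,0,6.86,0.05],[0.0135,0.0051,-0.0022,0,0,6.86,0.05],[0.0135,0.0051,-0.0022,0,0,6.86,0.05],[0.0135,0.0051,-0.0022,0,0,6.86,0.05],[0.0135,0.0051,-0.0022,0,0,6.86,0.05]]]'
python3 -m jog '[[[0.0135,0.0051,-0.0022,0,0,6.86,0.05],[0.0135,0.0051,-0.0022,0,0,6.86,0.05],[0.0135,0.0051,-0.0022,0,0,6.86,0.05],[0.0135,0.0051,-0.0022,0,0,6.86,0.05],[0.0135,0.0051,-0.0022,0,0,6.86,0.05],[0.0135,0.0051,-0.0022,0,0,6.86,0.05],[0.0135,0.0051,-0.0022,0,0,6.86,0.05],[0.0135,0.0051,-0.0022,0,0,6.86,0.05]]]'
python3 -m jog '[[[0.0254,-0.0268,0.0155,0,6.25,0,0.05],[0.0254,-0.0268,0.0155,0,6.25,0,0.05],[0.0254,-0.0268,0.0155,0,6.25,0,0.05],[0.0254,-0.0268,0.0155,0,6.25,0,0.05],[0,0,0,0,0,0,0.05],[0,0,0,0,0,0,0.05]]]'
python3 - <<'E'
from h import *
g=org(-.162,.122,.138)
R=rdown(OY-90,0,oey*-25)
plan((g-R[:,2]*.054,R))
h=org(-.067,.122,.126)
def arc(a):
    q=Ro.from_rotvec(oey*np.radians(a)).as_matrix();return h+q@(g-R[:,2]*.054-h),q@R
print(arc(0),arc(50)[0]); 
n,v,w=step(*arc(0),*arc(48),8);print(n,v,w)
E
```

```text
clock: 9.35
eef_pos: [0.5005, -0.091, 0.2997]
eef_rot: [0.376, 0.927, -0.0, -0.002]
contact_force: [0.6, 0.4, 0.3]
gripper_width: 0.0505
gripper_force: 0.0
clock: 10.15
eef_pos: [0.4982, 0.0204, 0.3174]
eef_rot: [0.76, 0.65, -0.001, -0.001]
contact_force: [0.3, -0.3, 0.1]
gripper_width: 0.0499
gripper_force: 0.0
clock: 10.75
eef_pos: [0.4087, 0.1439, 0.2733]
eef_rot: [0.741, 0.636, 0.163, -0.141]
contact_force: [0.3, -0.5, 0.0]
gripper_width: 0.0503
gripper_force: 0.0
t 10.75 pos [0.4087 0.1439 0.2733] j [ 0.01  0.09 -0.15  2.22 -0.58  0.79  0.12] w 0.0503 F [ 0.3 -0.5  0. ] 0.0
3 x [np.float64(0.001), np.float64(0.0017), np.float64(0.0322), np.float64(-0.06), np.float64(0.04), np.float64(0.0)]
(array([0.42016108, 0.18601853, 0.18694062]), array([[ 1.38652255e-01,  9.88228381e-01,  6.46546082e-02],
       [ 8.95639077e-01, -1.52985836e-01,  4.17643361e-01],
       [ 4.22618262e-01,  2.77577085e-17, -9.06307787e-01]])) [0.43374171 0.27374404 0.25542829]
8 [ 1.14219210e-02  8.24292759e-19 -7.89437876e-03] [ 2.17328883e-16 -6.00000000e+00 -1.24209181e-18]
```

```bash
python3 -m jog '[[[0.001,0.0017,0.0322,0,0,0,0.05],[0.001,0.0017,0.0322,0,0,0,0.05],[0.001,0.0017,0.0322,0,0,0,0.05],[0,0,0,0,0,0,0.05],[0,0,0,0,0,0,0.01],[0,0,0,0,0,0,0.01],[0,0,0,0,0,0,0.01],[0,0,0,0,0,0,0.01],[0,0,0,0,0,0,0.01],[0,0,0,0,0,0,0.01]]]' 30
python3 - <<'E'
from h import *
plan()
E
```

```text
clock: 11.75
eef_pos: [0.4198, 0.1862, 0.1888]
eef_rot: [0.741, 0.636, 0.163, -0.142]
contact_force: [-5.3, 0.6, -1.9]
gripper_width: 0.0156
gripper_force: 32.6
t 11.75 pos [0.4198 0.1862 0.1888] j [-0.04  0.28 -0.21  2.25 -0.69  0.56  0.19] w 0.0156 F [-5.3  0.6 -1.9] 32.6
```

```bash
python3 -m jog '[[[0.0114,0,-0.0079,0,-6,0,0.01],[0.0114,0,-0.0079,0,-6,0,0.01],[0.0114,0,-0.0079,0,-6,0,0.01]]]'
python3 -m jog '[[[0.0114,0,-0.0079,0,-6,0,0.01],[0.0114,0,-0.0079,0,-6,0,0.01],[0.0114,0,-0.0079,0,-6,0,0.01],[0.0114,0,-0.0079,0,-6,0,0.01],[0.0114,0,-0.0079,0,-6,0,0.01],[0.0057,0,-0.004,0,-3,0,0.01],[0,0,0,0,0,0,0.01],[0,0,0,0,0,0,0.01]]]'
python3 - <<'E'
from h import *
plan();s=read_state();print(Ro.from_quat(s['eef_rot']).as_matrix())
E
```

```text
clock: 12.05
eef_pos: [0.4233, 0.2073, 0.2196]
eef_rot: [0.757, 0.649, 0.054, -0.049]
contact_force: [-8.2, 12.5, -8.3]
gripper_width: 0.0156
gripper_force: 30.9
clock: 12.85
eef_pos: [0.4333, 0.2736, 0.2573]
eef_rot: [0.741, 0.638, -0.161, 0.135]
contact_force: [-5.8, 0.7, 2.3]
gripper_width: 0.0152
gripper_force: 32.7
t 12.85 pos [0.4333 0.2736 0.2573] j [-0.77  0.45  0.01  1.77  0.26  1.28 -1.02] w 0.0152 F [-5.8  0.7  2.3] 32.7
[[ 0.13528077  0.9886199  -0.06580129]
 [ 0.90157906 -0.1503692  -0.40564062]
 [-0.41091887 -0.00444969 -0.91166106]]
```

```bash
python3 -m jog '[[[0.0114,0,-0.0079,0,-6,0,0.01],[0,0,0,0,0,0,0.01],[0,0,0,0,0,0,0.05],[0,0,0,0,0,0,0.05],[0,0,-0.03,0,0,0,0.05],[0,0,-0.03,0,0,0,0.05],[0,0,0,0,0,0,0.05]]]'
python3 - <<'E'
from h import *
R=rdown(OY+180)
R2=rdown(OY)
b=org(-.153,0,0)
s=read_state();p=np.array(s['eef_pos'])
for r in(R,R2):plan((org(-.24,.08,.3),rdown(OY-90)),([b[0],b[1],.25],r),([b[0],b[1],.132],))
E
```

```text
clock: 13.55
eef_pos: [0.4426, 0.319, 0.3143]
eef_rot: [0.732, 0.63, -0.195, 0.168]
contact_force: [-0.6, -0.1, 0.3]
gripper_width: 0.0498
gripper_force: 0.0
t 13.55 pos [0.4426 0.319  0.3143] j [-0.83  0.5   0.01  1.58  0.28  1.51 -1.05] w 0.0498 F [-0.6 -0.1  0.3] 0.0
5 x [np.float64(-0.0357), np.float64(0.0079), np.float64(0.0146), np.float64(0.03), np.float64(5.96), np.float64(0.05)]
13 x [np.float64(0.0101), np.float64(0.0002), np.float64(0.0038), np.float64(0.0), np.float64(0.0), np.float64(6.92)]
3 x [np.float64(0.0), np.float64(0.0), np.float64(0.0393), np.float64(0.0), np.float64(0.0), np.float64(0.0)]
t 13.55 pos [0.4426 0.319  0.3143] j [-0.83  0.5   0.01  1.58  0.28  1.51 -1.05] w 0.0498 F [-0.6 -0.1  0.3] 0.0
5 x [np.float64(-0.0357), np.float64(0.0079), np.float64(0.0146), np.float64(0.03), np.float64(5.96), np.float64(0.05)]
13 x [np.float64(0.001), np.float64(0.01), np.float64(0.0038), np.float64(0.0), np.float64(0.0), np.float64(-6.92)]
3 x [np.float64(0.0), np.float64(0.0), np.float64(0.0393), np.float64(0.0), np.float64(0.0), np.float64(0.0)]
```

```bash
python3 -m jog '[[[0,0,-0.03,0,0,0,0.05],[-0.0357,0.0079,0.0146,0,5.96,0,0.05],[-0.0357,0.0079,0.0146,0,5.96,0,0.05],[-0.0357,0.0079,0.0146,0,5.96,0,0.05],[-0.0357,0.0079,0.0146,0,5.96,0,0.05],[-0.0357,0.0079,0.0146,0,5.96,0,0.05]]]'
python3 -m jog '[[[0.001,0.01,0.0038,0,0,-6.92,0.028],[0.001,0.01,0.0038,0,0,-6.92,0.028],[0.001,0.01,0.0038,0,0,-6.92,0.028],[0.001,0.01,0.0038,0,0,-6.92,0.028],[0.001,0.01,0.0038,0,0,-6.92,0.028],[0.001,0.01,0.0038,0,0,-6.92,0.028],[0.001,0.01,0.0038,0,0,-6.92,0.028]]]'
python3 -m jog '[[[0.001,0.01,0.0038,0,0,-6.92,0.028],[0.001,0.01,0.0038,0,0,-6.92,0.028],[0.001,0.01,0.0038,0,0,-6.92,0.028],[0.001,0.01,0.0038,0,0,-6.92,0.028],[0.001,0.01,0.0038,0,0,-6.92,0.028],[0.001,0.01,0.0038,0,0,-6.92,0.028],[0,0,0,0,0,0,0.028],[0,0,0,0,0,0,0.028]]]'
python3 - <<'E'
from h import *
b=org(-.153,0,0)
plan(([b[0],b[1],.25],rdown(OY)),([b[0],b[1],.130],))
c=cap('side')
k=4
im=cv2.resize(c['frame'][100:215,180:370],None,fx=k,fy=k,interpolation=cv2.INTER_CUBIC)
cv2.imwrite('pics/s7.png',cv2.convertScaleAbs(im,alpha=1.2))
E
```

```text
clock: 14.15
eef_pos: [0.4543, 0.135, 0.3242]
eef_rot: [0.759, 0.651, -0.001, 0.001]
contact_force: [-0.0, -0.1, -0.5]
gripper_width: 0.0502
gripper_force: 0.0
clock: 14.85
eef_pos: [0.5191, 0.157, 0.296]
eef_rot: [0.423, 0.906, -0.004, -0.0]
contact_force: [0.5, 0.0, 0.2]
gripper_width: 0.028
gripper_force: 0.0
clock: 15.65
eef_pos: [0.5455, 0.2095, 0.2726]
eef_rot: [0.077, 0.997, -0.004, -0.002]
contact_force: [0.2, -0.6, -0.2]
gripper_width: 0.0278
gripper_force: 0.0
t 15.65 pos [0.5455 0.2095 0.2726] j [-0.31  0.39 -0.14  1.75  0.07  1.01  0.94] w 0.0278 F [ 0.2 -0.6 -0.2] 0.0
1 x [np.float64(-0.0018), np.float64(-0.0104), np.float64(0.0227), np.float64(-0.51), np.float64(-0.21), np.float64(-0.06)]
3 x [np.float64(0.0), np.float64(0.0), np.float64(0.04), np.float64(0.0), np.float64(0.0), np.float64(0.0)]
```

View pics/s7.png

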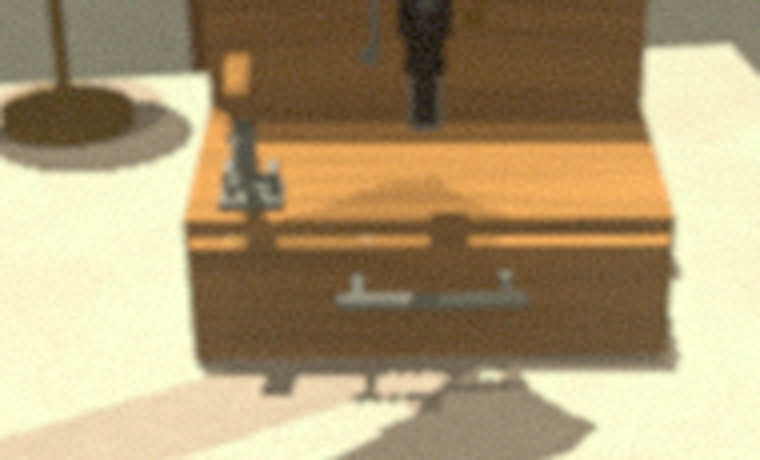

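The lever stands raised (block at (235,73)); the bar is at (432,299). Going onto the handle.

```bash
python3 -m jog '[[[-0.0018,-0.0104,0.0227,-0.5,-0.2,0,0.028],[0,0,0,0,0,0,0.028],[0,0,0.03,0,0,0,0.028],[0,0,0.03,0,0,0,0.028],[0,0,0,0,0,0,0.028]]]'
python3 - <<'E'
from h import *
b=org(-.153,0,0)
plan(([b[0],b[1],.128],rdown(OY)))
print('pull/row', 0.02)
E
```

```text
clock: 16.2
eef_pos: [0.5432, 0.1986, 0.187]
eef_rot: [0.076, 0.997, -0.002, -0.003]
contact_force: [-0.9, -0.3, 0.7]
gripper_width: 0.0281
gripper_force: 0.0
t 16.2 pos [0.5432 0.1986 0.187 ] j [-0.29  0.49 -0.13  1.83  0.08  0.83  0.95] w 0.0281 F [-0.9 -0.3  0.7] 0.0
2 x [np.float64(-0.0013), np.float64(0.0004), np.float64(0.0295), np.float64(-0.1), np.float64(-0.19), np.float64(0.04)]
pull/row 0.02
```

```bash
python3 -m jog '[[[0,0,0.0295,0,0,0,0.028],[0,0,0.0295,0,0,0,0.028],[0,0,0,0,0,0,0.028],[0,0,0,0,0,0,0.002],[0,0,0,0,0,0,0.002],[0,0,0,0,0,0,0.002],[0,0,0,0,0,0,0.002]]]' 40
python3 -m jog '[[[0,-0.01,0,0,0,0,0.002],[0,-0.02,0,0,0,0,0.002],[0,-0.02,0,0,0,0,0.002],[0,0,0,0,0,0,0.002]]]'
python3 - <<'E'
from h import *
b=org(-.153-.167,0,0)
plan(([b[0],b[1],.128],rdown(OY)))
E
```

```text
clock: 16.9
eef_pos: [0.5462, 0.1994, 0.1326]
eef_rot: [0.076, 0.997, 0.0, 0.0]
contact_force: [-2.8, -3.8, 7.4]
gripper_width: 0.0091
gripper_force: 39.7
clock: 17.3
eef_pos: [0.5381, 0.1476, 0.1326]
eef_rot: [0.077, 0.997, -0.0, -0.0]
contact_force: [-3.8, -1.1, 9.6]
gripper_width: 0.0092
gripper_force: 40.2
t 17.3 pos [0.5381 0.1476 0.1326] j [-0.22  0.54 -0.12  1.91  0.1   0.7   1.02] w 0.0092 F [-3.8 -1.1  9.6] 40.2
3 x [np.float64(0.0001), np.float64(-0.0384), np.float64(0.0015), np.float64(-0.01), np.float64(-0.0), np.float64(-0.0)]
```

```bash
python3 -m jog '[[[0,-0.025,0,0,0,0,0.002],[0,-0.025,0,0,0,0,0.002],[0,-0.025,0,0,0,0,0.002],[0,-0.022,0,0,0,0,0.002],[0,-0.01,0,0,0,0,0.002],[0,-0.008,0,0,0,0,0.002],[0,0,0,0,0,0,0.002]]]'
python3 -m jog '[[[0,0,0,0,0,0,0.03],[0,0,0,0,0,0,0.03],[0,0,-0.03,0,0,0,0.03],[0,0,-0.04,0,0,0,0.03],[0,0,-0.04,0,0,0,0.03],[0,0,-0.04,0,0,0,0.03],[0,0,0,0,0,0,0.03],[0,0,0,0,0,0,0.03]]]'
python3 - <<'E'
from h import *
tc=np.array([.579,-.1555,.003]);a=np.radians(101.1);ex=np.array([np.cos(a),np.sin(a),0]);ey=np.array([-ex[1],ex[0],0])
g=tc+ex*-.094+np.array([0,0,.051])
# slab leaning back 20: tool z=(sin20 ex,-cos20)
R=rdown(101.1,0,ey*-20)
print('g',g,'z',R[:,2],'y',R[:,1])
p=g-R[:,2]*.054
plan((org(-.3,0,.3),rdown(90)),(p-R[:,2]*.15,R),(p,R))
for n in('top','side'):cap(n,n+'8')
a=cv2.imread('pics/top8.png')[130:290,90:440];b=cv2.imread('pics/side8.png')[110:350,150:460]
b=cv2.resize(b,(0,0),fx=350/310,fy=350/310);cv2.imwrite('pics/v8.png',cv2.resize(np.vstack([a,b]),None,fx=1.38,fy=1.38,interpolation=cv2.INTER_CUBIC))
E
```

```text
clock: 18.0
eef_pos: [0.5207, 0.0362, 0.1326]
eef_rot: [0.076, 0.997, 0.0, 0.0]
contact_force: [-5.2, -0.1, 12.9]
gripper_width: 0.0092
gripper_force: 41.4
clock: 18.8
eef_pos: [0.5216, 0.0368, 0.282]
eef_rot: [0.075, 0.997, 0.0, 0.001]
contact_force: [-1.0, -0.3, -0.6]
gripper_width: 0.0297
gripper_force: 0.0
g [ 0.59709706 -0.24774151  0.054     ] z [-0.06584639  0.33562186 -0.93969262] y [-0.18091147  0.92211348  0.34202014]
t 18.8 pos [0.5216 0.0368 0.282 ] j [-0.01  0.27 -0.14  1.9   0.04  0.97  1.26] w 0.0297 F [-1.  -0.3 -0.6] 0.0
2 x [np.float64(0.0002), np.float64(0.0084), np.float64(-0.009), np.float64(0.02), np.float64(0.08), np.float64(-4.31)]
10 x [np.float64(-0.0056), np.float64(-0.0382), np.float64(-0.0006), np.float64(-1.99), np.float64(0.19), np.float64(-1.1)]
4 x [np.float64(0.0), np.float64(0.0), np.float64(0.0375), np.float64(0.0), np.float64(0.0), np.float64(0.0)]
```

View pics/v8.png

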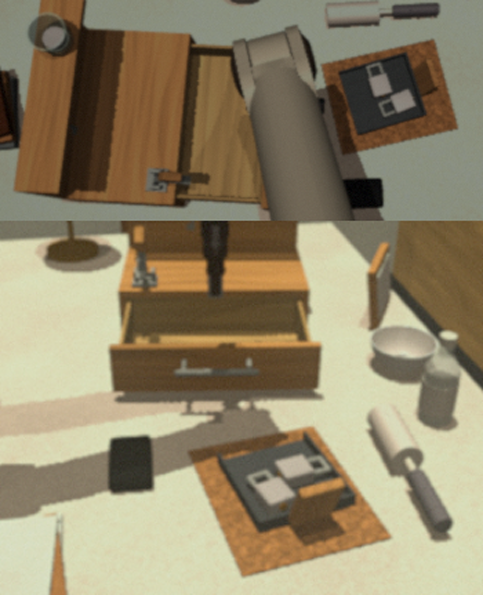

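Drawer is out fully, the lever raised, and both padlocks lie on the tray (top crop (378,75), (400,103)). Going to the tray handle.

```bash
python3 -m jog '[[[0,0.008,-0.009,0,0,-4.3,0.042],[0,0.008,-0.009,0,0,-4.3,0.042],[-0.0056,-0.0382,-0.0006,-1.99,0.19,-1.1,0.042],[-0.0056,-0.0382,-0.0006,-1.99,0.19,-1.1,0.042],[-0.0056,-0.0382,-0.0006,-1.99,0.19,-1.1,0.042],[-0.0056,-0.0382,-0.0006,-1.99,0.19,-1.1,0.042],[-0.0056,-0.0382,-0.0006,-1.99,0.19,-1.1,0.042],[-0.0056,-0.0382,-0.0006,-1.99,0.19,-1.1,0.042]]]'
python3 -m jog '[[[-0.0056,-0.0382,-0.0006,-1.99,0.19,-1.1,0.042],[-0.0056,-0.0382,-0.0006,-1.99,0.19,-1.1,0.042],[-0.0056,-0.0382,-0.0006,-1.99,0.19,-1.1,0.042],[-0.0056,-0.0382,-0.0006,-1.99,0.19,-1.1,0.042],[0,0,0,0,0,0,0.042],[0,0,0,0,0,0,0.042],[0,0,0,0,0,0,0.042]]]'
python3 - <<'E'
from h import *
tc=np.array([.579,-.1555,.003]);a=np.radians(101);ex=np.array([np.cos(a),np.sin(a),0]);ey=np.array([-ex[1],ex[0],0])
g=tc+ex*-.094+np.array([0,0,.051]);R=rdown(101,0,ey*-20);p=g-R[:,2]*.054
plan((p-R[:,2]*.06,R),(p,R))
E
```

```text
clock: 19.7
eef_pos: [0.5664, -0.175, 0.2803]
eef_rot: [-0.058, 0.993, 0.105, -0.011]
contact_force: [0.9, 0.7, 0.0]
gripper_width: 0.0422
gripper_force: 0.0
clock: 20.4
eef_pos: [0.6104, -0.3151, 0.244]
eef_rot: [-0.096, 0.98, 0.174, -0.017]
contact_force: [-0.2, -0.1, -0.3]
gripper_width: 0.0421
gripper_force: 0.0
t 20.4 pos [ 0.6104 -0.3151  0.244 ] j [ 0.6   0.72 -0.09  1.32 -0.21  1.34  2.36] w 0.0421 F [-0.2 -0.1 -0.3] 0.0
3 x [np.float64(0.0001), np.float64(-0.0002), np.float64(0.0293), np.float64(0.04), np.float64(-0.03), np.float64(0.05)]
2 x [np.float64(-0.0), np.float64(0.0), np.float64(0.03), np.float64(0.0), np.float64(0.0), np.float64(0.0)]
```

```bash
python3 -m jog '[[[0,0,0.0293,0,0,0,0.042],[0,0,0.0293,0,0,0,0.042],[0,0,0.0293,0,0,0,0.042],[0,0,0.015,0,0,0,0.042],[0,0,0,0,0,0,0.042]]]'
python3 -m jog '[[[0,0,0.02,0,0,0,0.042],[0,0,0.023,0,0,0,0.042],[0,0,0,0,0,0,0.042],[0,0,0,0,0,0,0.042]]]'
python3 - <<'E'
from h import *
tc=np.array([.579,-.1555,.003]);a=np.radians(101);ex=np.array([np.cos(a),np.sin(a),0]);ey=np.array([-ex[1],ex[0],0])
g=tc+ex*-.094+np.array([0,0,.051]);R=rdown(101,0,ey*-20);p=g-R[:,2]*.054
plan((p,R))
c=cap('side');k=4
cv2.imwrite('pics/s9.png',cv2.convertScaleAbs(cv2.resize(c['frame'][200:340,250:430],None,fx=k,fy=k,interpolation=cv2.INTER_CUBIC),alpha=1.5))
E
```

```text
clock: 20.9
eef_pos: [0.6029, -0.2793, 0.1471]
eef_rot: [-0.096, 0.98, 0.174, -0.018]
contact_force: [-1.0, -0.9, 0.1]
gripper_width: 0.0421
gripper_force: 0.0
clock: 21.3
eef_pos: [0.6016, -0.2684, 0.1094]
eef_rot: [-0.095, 0.98, 0.172, -0.016]
contact_force: [0.5, -0.2, 0.6]
gripper_width: 0.0418
gripper_force: 0.0
t 21.3 pos [ 0.6016 -0.2684  0.1094] j [ 0.56  0.82 -0.11  1.48 -0.22  1.07  2.37] w 0.0418 F [ 0.5 -0.2  0.6] 0.0
1 x [np.float64(0.0006), np.float64(0.0009), np.float64(0.0053), np.float64(-0.07), np.float64(0.04), np.float64(0.12)]
```

View pics/s9.png

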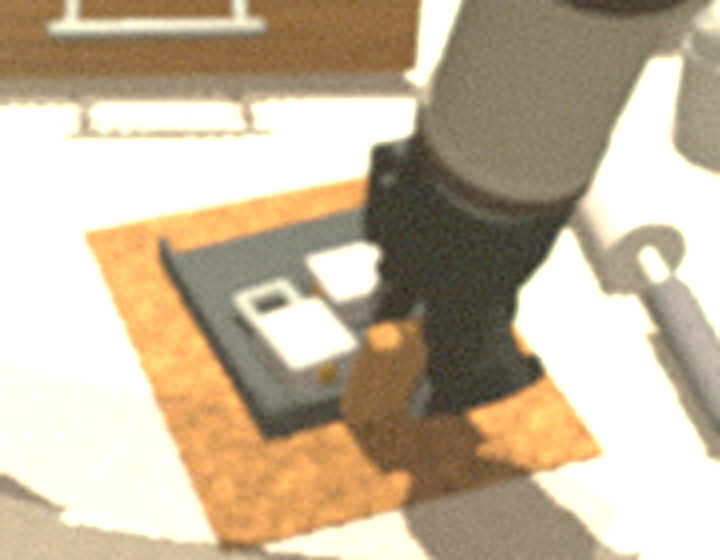

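```bash
python3 - <<'E'
from h import *
s=read_state();p=np.array(s['eef_pos']);R=Ro.from_quat(s['eef_rot']).as_matrix()
c=cap('side');P=lambda X:np.round((proj(c,X)-[250,200]+.5)*4)
tc=np.array([.579,-.1555,.003]);a=np.radians(101);ex=np.array([np.cos(a),np.sin(a),0]);ey=np.array([-ex[1],ex[0],0]);z=np.array([0,0,1.])
for sg in(1,-1):print('slab top corner',P(tc-.103*ex+sg*.03*ey+.076*z),'tray back corner',P(tc-.075*ex+sg*.07*ey),'lip',P(tc+.075*ex+sg*.07*ey))
g=p+R[:,2]*.065
for d in(-.021,-.035,.021,.035):
    for w in(-.011,.011):print('finger tip',d,w,P(g+R[:,1]*d+R[:,0]*w))
E
```

```text
slab top corner [366. 338.] tray back corner [260. 441.] lip [152. 261.]
slab top corner [479. 306.] tray back corner [507. 367.] lip [377. 204.]
finger tip -0.021 -0.011 [450. 389.]
finger tip -0.021 0.011 [409. 401.]
finger tip -0.035 -0.011 [463. 414.]
finger tip -0.035 0.011 [422. 427.]
finger tip 0.021 -0.011 [414. 316.]
finger tip 0.021 0.011 [374. 327.]
finger tip 0.035 -0.011 [402. 292.]
finger tip 0.035 0.011 [362. 303.]
```

The projected tray and fingertip points match the picture (slab top 363–480, finger foot ~(430,410)), so the slab lies between the pads. Gripping and lifting.

```bash
python3 -m jog '[[[0.0006,0.0009,0.004,0,0,0,0.042],[0,0,0,0,0,0,0.005],[0,0,0,0,0,0,0.005],[0,0,0,0,0,0,0.005],[0,0,0,0,0,0,0.005],[0,0,0,0,0,0,0.005],[0,0,0,0,0,0,0.005]]]' 110
python3 - <<'E'
from h import *
s=read_state();p=np.array(s['eef_pos'])
plan((p+[0,0,.02],),(p+[0,0,.15],None,8))
E
```

```text
clock: 22.1
eef_pos: [0.6, -0.2663, 0.1047]
eef_rot: [-0.095, 0.98, 0.173, -0.016]
contact_force: [1.0, -0.9, 3.0]
gripper_width: 0.0127
gripper_force: 107.5
t 22.1 pos [ 0.6    -0.2663  0.1047] j [ 0.56  0.82 -0.11  1.49 -0.22  1.06  2.37] w 0.0127 F [ 1.  -0.9  3. ] 107.5
1 x [np.float64(-0.0), np.float64(0.0068), np.float64(-0.0188), np.float64(0.0), np.float64(0.0), np.float64(0.0)]
8 x [np.float64(-0.0), np.float64(0.0055), np.float64(-0.0153), np.float64(0.0), np.float64(0.0), np.float64(0.0)]
```

```bash
python3 -m jog '[[[0,0.0034,-0.0095,0,0,0,0.005],[0,0.0055,-0.0153,0,0,0,0.005],[0,0.0055,-0.0153,0,0,0,0.005],[0,0.0055,-0.0153,0,0,0,0.005],[0,0.0055,-0.0153,0,0,0,0.005],[0,0.0055,-0.0153,0,0,0,0.005],[0,0.0055,-0.0153,0,0,0,0.005],[0,0.0055,-0.0153,0,0,0,0.005],[0,0.0055,-0.0153,0,0,0,0.005],[0,0.0034,-0.0095,0,0,0,0.005],[0,0,0,0,0,0,0.005],[0,0,0,0,0,0,0.005]]]'
cat >> h.py <<'E'
G0=(np.array([.600,-.2663,.1047]),Ro.from_quat([-.095,.98,.173,-.016]).as_matrix())
def traypose(lip,yaw,tip):
    ref=np.array([.579,-.1555,.003]);Rr=Ro.from_euler('z',101,degrees=True).as_matrix()
    Rt=Ro.from_euler('z',yaw,degrees=True).as_matrix()@Ro.from_euler('y',tip,degrees=True).as_matrix()
    L=np.array([.075,0,.004])
    return np.array(lip)+Rt@(Rr.T@(G0[0]-ref)-L), Rt@Rr.T@G0[1]
E
python3 - <<'E'
from h import *
A=traypose(org(-.26,-.03,.2),OY,-3)
B=traypose(org(-.21,-.03,.15),OY,0)
C=traypose(org(-.20,-.03,.10),OY,26)
D=traypose(org(-.20,-.03,.08),OY,48)
for q in(A,B,C,D):print(q[0])
plan(A,B,C,D)
c=cap('side');k=3
cv2.imwrite('pics/s10.png',cv2.convertScaleAbs(cv2.resize(c['frame'][160:350,220:430],None,fx=k,fy=k,interpolation=cv2.INTER_CUBIC),alpha=1.5))
E
```

```text
clock: 23.3
eef_pos: [0.5997, -0.2665, 0.2544]
eef_rot: [-0.095, 0.98, 0.173, -0.017]
contact_force: [0.2, 0.2, -4.9]
gripper_width: 0.0131
gripper_force: 107.5
[ 0.52888005 -0.1018079   0.28773892]
[ 0.53727222 -0.04759775  0.2477    ]
[0.54826157 0.0233891  0.27012569]
[0.55941432 0.09543153 0.28491532]
t 23.3 pos [ 0.5997 -0.2665  0.2544] j [ 0.56  0.65 -0.1   1.43 -0.22  1.3   2.32] w 0.0131 F [ 0.2  0.2 -4.9] 107.5
5 x [np.float64(0.0124), np.float64(0.034), np.float64(0.006), np.float64(-0.6), np.float64(-1.47), np.float64(3.68)]
2 x [np.float64(0.0), np.float64(0.0178), np.float64(0.0289), np.float64(1.5), np.float64(0.0), np.float64(-0.0)]
4 x [np.float64(-0.0), np.float64(0.0188), np.float64(-0.0023), np.float64(6.5), np.float64(0.01), np.float64(-0.01)]
4 x [np.float64(-0.0), np.float64(0.0169), np.float64(-0.0081), np.float64(5.5), np.float64(0.01), np.float64(-0.01)]
```

View pics/s10.png

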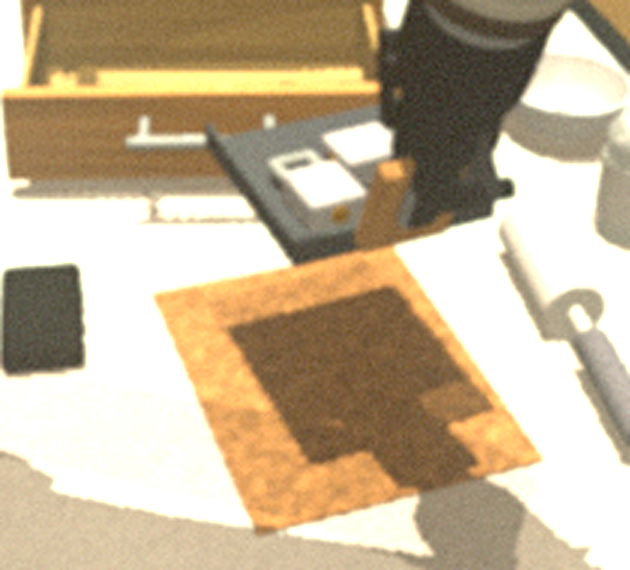

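The tray hangs level with both padlocks on it. Carrying it gently over the drawer.

```bash
python3 -m jog '[[[0.003,0.0085,0.0015,-0.15,-0.37,0.92,0.005],[0.0062,0.017,0.003,-0.3,-0.74,1.84,0.005],[0.0062,0.017,0.003,-0.3,-0.74,1.84,0.005],[0.0062,0.017,0.003,-0.3,-0.74,1.84,0.005],[0.0062,0.017,0.003,-0.3,-0.74,1.84,0.005],[0.0062,0.017,0.003,-0.3,-0.74,1.84,0.005],[0.0062,0.017,0.003,-0.3,-0.74,1.84,0.005],[0.0062,0.017,0.003,-0.3,-0.74,1.84,0.005],[0.0062,0.017,0.003,-0.3,-0.74,1.84,0.005],[0.0062,0.017,0.003,-0.3,-0.74,1.84,0.005],[0.003,0.0085,0.0015,-0.15,-0.37,0.92,0.005],[0,0,0,0,0,0,0.005]]]'
python3 -m jog '[[[0,0.0045,0.0072,0.37,0,0,0.005],[0,0.009,0.0145,0.75,0,0,0.005],[0,0.009,0.0145,0.75,0,0,0.005],[0,0.009,0.0145,0.75,0,0,0.005],[0,0.0045,0.0072,0.37,0,0,0.005],[0,0,0,0,0,0,0.005],[0,0,0,0,0,0,0.005]]]'
python3 - <<'E'
from h import *
C=traypose(org(-.20,-.03,.10),OY,26)
D=traypose(org(-.20,-.03,.08),OY,50)
plan((*C,6),(*D,6))
s=read_state();p=np.array(s['eef_pos']);R=Ro.from_quat(s['eef_rot']).as_matrix()
B=traypose(org(-.21,-.03,.15),OY,0);print(p-B[0],Ro.from_matrix(R.T@B[1]).as_rotvec(True))
E
```

```text
clock: 24.55
eef_pos: [0.5313, -0.0987, 0.2885]
eef_rot: [0.073, 0.977, 0.199, 0.016]
contact_force: [-0.3, -0.8, -3.8]
gripper_width: 0.0131
gripper_force: 107.7
clock: 25.25
eef_pos: [0.5407, -0.047, 0.248]
eef_rot: [0.075, 0.982, 0.173, 0.015]
contact_force: [-0.5, -0.6, -4.0]
gripper_width: 0.013
gripper_force: 107.7
t 25.25 pos [ 0.5407 -0.047   0.248 ] j [ 0.35  0.37 -0.16  1.89 -0.37  0.93  1.85] w 0.013 F [-0.5 -0.6 -4. ] 107.7
6 x [np.float64(0.0005), np.float64(0.0123), np.float64(-0.0018), np.float64(4.34), np.float64(0.02), np.float64(-0.01)]
6 x [np.float64(-0.0), np.float64(0.0122), np.float64(-0.0064), np.float64(4.0), np.float64(0.01), np.float64(-0.0)]
[0.00341564 0.00056556 0.00028739] [ 0.01806647  0.06406773 -0.01283153]
```

```bash
python3 -m jog '[[[0,0.0123,-0.0018,4.34,0,0,0.005],[0,0.0123,-0.0018,4.34,0,0,0.005],[0,0.0123,-0.0018,4.34,0,0,0.005],[0,0.0123,-0.0018,4.34,0,0,0.005],[0,0.0123,-0.0018,4.34,0,0,0.005],[0,0.0123,-0.0018,4.34,0,0,0.005],[0,0.0122,-0.0064,4,0,0,0.005],[0,0.0122,-0.0064,4,0,0,0.005],[0,0.0122,-0.0064,4,0,0,0.005],[0,0.0122,-0.0064,4,0,0,0.005],[0,0.0122,-0.0064,4,0,0,0.005],[0,0.0122,-0.0064,4,0,0,0.005]]]'
python3 -m jog '[[[0,0,0,0,0,0,0.005],[0,0,0,0,0,0,0.005],[0,0,0,0,0,0,0.005],[0,0,0,0,0,0,0.005],[0,0,0,0,0,0,0.005],[0,0,0,0,0,0,0.005]]]'
python3 - <<'E'
from h import *
plan()
c=cap('side');d=cap('top')
a=cv2.resize(c['frame'][110:290,190:400],None,fx=2.6,fy=2.6);b=cv2.resize(d['frame'][130:290,190:420],(546,380))
cv2.imwrite('pics/s11.png',cv2.resize(cv2.convertScaleAbs(np.vstack([a[:,:546],b]),alpha=1.5),(390,600)))
E
```

```text
clock: 26.45
eef_pos: [0.5643, 0.103, 0.2884]
eef_rot: [0.076, 0.963, -0.258, -0.018]
contact_force: [0.5, -0.1, -3.0]
gripper_width: 0.0129
gripper_force: 108.6
clock: 27.05
eef_pos: [0.5634, 0.1021, 0.2874]
eef_rot: [0.075, 0.963, -0.258, -0.018]
contact_force: [-0.6, -0.3, -2.3]
gripper_width: 0.0129
gripper_force: 108.5
t 27.05 pos [0.5634 0.1021 0.2874] j [-0.42  0.49 -0.02  1.66  0.45  1.33  0.79] w 0.0129 F [-0.6 -0.3 -2.3] 108.5
```

View pics/s11.png

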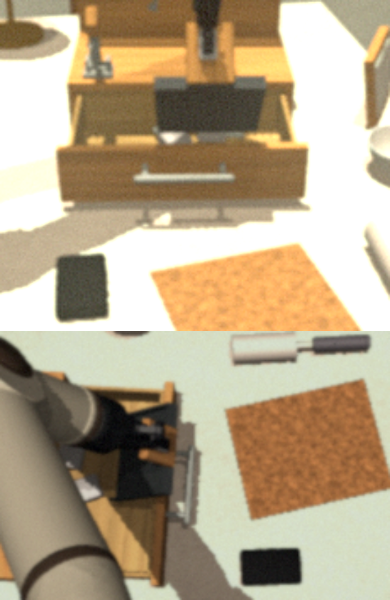

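The wrist load is down to the tray's own weight and padlocks show in the drawer below the tray's edge, so the tray is empty. Taking it back.

```bash
python3 - <<'E'
from h import *
s=read_state();p=np.array(s['eef_pos'])
L0=np.array([.579,-.1555,.007])+Ro.from_euler('z',101,degrees=True).apply([.075,0,0])
U=traypose(org(-.26,-.03,.24),OY,0)
H=traypose(L0+[0,0,.1],101,0)
plan((p+[0,0,.08],),U,(*H,),(traypose(L0+[0,0,.0],101,0)))
print(H[0],traypose(L0,101,0)[0])
E
```

```text
t 27.15 pos [0.5634 0.1026 0.2873] j [-0.42  0.49 -0.02  1.66  0.45  1.33  0.79] w 0.0129 F [-0.1  0.8 -2.4] 108.5
3 x [np.float64(-0.0001), np.float64(-0.0133), np.float64(-0.0231), np.float64(0.0), np.float64(0.0), np.float64(0.0)]
8 x [np.float64(0.0004), np.float64(-0.0253), np.float64(0.0075), np.float64(-6.25), np.float64(0.01), np.float64(-0.01)]
6 x [np.float64(-0.012), np.float64(-0.0341), np.float64(0.0112), np.float64(-0.0), np.float64(1.13), np.float64(-3.1)]
3 x [np.float64(0.0001), np.float64(-0.0114), np.float64(0.0313), np.float64(0.0), np.float64(0.0), np.float64(0.0)]
[ 0.6    -0.2663  0.2047] [ 0.6    -0.2663  0.1047]
```

```bash
python3 -m jog '[[[0,-0.0133,-0.0231,0,0,0,0.005],[0,-0.0133,-0.0231,0,0,0,0.005],[0,-0.0133,-0.0231,0,0,0,0.005],[0,-0.0253,0.0075,-6.25,0,0,0.005],[0,-0.0253,0.0075,-6.25,0,0,0.005],[0,-0.0253,0.0075,-6.25,0,0,0.005],[0,-0.0253,0.0075,-6.25,0,0,0.005],[0,-0.0253,0.0075,-6.25,0,0,0.005],[0,-0.0253,0.0075,-6.25,0,0,0.005],[0,-0.0253,0.0075,-6.25,0,0,0.005],[0,-0.0253,0.0075,-6.25,0,0,0.005]]]'
python3 -m jog '[[[-0.012,-0.0341,0.0112,0,1.13,-3.1,0.005],[-0.012,-0.0341,0.0112,0,1.13,-3.1,0.005],[-0.012,-0.0341,0.0112,0,1.13,-3.1,0.005],[-0.012,-0.0341,0.0112,0,1.13,-3.1,0.005],[-0.012,-0.0341,0.0112,0,1.13,-3.1,0.005],[-0.012,-0.0341,0.0112,0,1.13,-3.1,0.005],[0,0,0,0,0,0,0.005],[0,0,0,0,0,0,0.005],[0,0,0,0,0,0,0.005]]]'
python3 - <<'E'
from h import *
plan((G0[0]+[0,0,.02],G0[1]),(G0[0]+[0,0,.001],))
E
```

```text
clock: 28.25
eef_pos: [0.5323, -0.0987, 0.3381]
eef_rot: [0.075, 0.982, 0.174, 0.016]
contact_force: [0.1, 0.0, -3.5]
gripper_width: 0.0128
gripper_force: 108.5
clock: 29.15
eef_pos: [0.6032, -0.2652, 0.205]
eef_rot: [-0.095, 0.98, 0.173, -0.015]
contact_force: [0.0, 0.4, -2.2]
gripper_width: 0.0128
gripper_force: 108.8
t 29.15 pos [ 0.6032 -0.2652  0.205 ] j [ 0.46  0.7   0.05  1.46 -0.32  1.23  2.41] w 0.0128 F [ 0.   0.4 -2.2] 108.8
3 x [np.float64(0.0012), np.float64(-0.0093), np.float64(0.0251), np.float64(-0.01), np.float64(0.03), np.float64(0.02)]
1 x [np.float64(0.0), np.float64(-0.0065), np.float64(0.0179), np.float64(0.0), np.float64(0.0), np.float64(0.0)]
```

```bash
python3 -m jog '[[[0.0012,-0.0093,0.0251,0,0,0,0.005],[0.0012,-0.0093,0.0251,0,0,0,0.005],[0.0012,-0.0093,0.0251,0,0,0,0.005],[0,-0.0032,0.009,0,0,0,0.005],[0,-0.0018,0.005,0,0,0,0.005],[0,-0.0014,0.004,0,0,0,0.005],[0,0,0,0,0,0,0.005],[0,0,0,0,0,0,0.005]]]'
python3 - <<'E'
from h import *
plan((G0[0],G0[1]))
E
```

```text
clock: 29.95
eef_pos: [0.6005, -0.2673, 0.1061]
eef_rot: [-0.095, 0.98, 0.172, -0.015]
contact_force: [0.3, 0.7, -2.3]
gripper_width: 0.0126
gripper_force: 108.7
t 29.95 pos [ 0.6005 -0.2673  0.1061] j [ 0.47  0.82  0.03  1.49 -0.33  1.08  2.46] w 0.0126 F [ 0.3  0.7 -2.3] 108.7
1 x [np.float64(0.0003), np.float64(0.0006), np.float64(0.0017), np.float64(-0.11), np.float64(0.13), np.float64(0.05)]
```

```bash
python3 -m jog '[[[0,-0.0005,0.0016,0,0,0,0.005],[0,0,0,0,0,0,0.005],[0,0,0,0,0,0,0.042],[0,0,0,0,0,0,0.042],[0,0,0,0,0,0,0.042],[0,0,0,0,0,0,0.042]]]' 40
python3 -m jog '[[[0,0,-0.02,0,0,0,0.042],[0,0,-0.03,0,0,0,0.042],[0,0,-0.04,0,0,0,0.042],[0,0,-0.04,0,0,0,0.042],[0,0,-0.03,0,0,0,0.042],[0,0,0,0,0,0,0.042],[0,0,0,0,0,0,0.042]]]'
python3 - <<'E'
from h import *
b=org(-.153-.166,0,0)
plan(([.56,-.12,.3],rdown(90)),([b[0],b[1],.25],rdown(OY)),([b[0],b[1],.132],))
d=cap('top');c=cap('side')
a=cv2.resize(c['frame'][110:330,190:440],None,fx=1.9,fy=1.9);b=cv2.resize(d['frame'][130:250,180:430],None,fx=1.9,fy=1.9)
cv2.imwrite('pics/s12.png',cv2.resize(cv2.convertScaleAbs(np.vstack([a,b]),alpha=1.4),None,fx=.92,fy=.92))
E
```

```text
clock: 30.55
eef_pos: [0.5997, -0.2669, 0.103]
eef_rot: [-0.095, 0.98, 0.173, -0.016]
contact_force: [-0.1, 0.3, 0.0]
gripper_width: 0.0422
gripper_force: 0.0
clock: 31.25
eef_pos: [0.61, -0.3211, 0.2541]
eef_rot: [-0.095, 0.98, 0.172, -0.015]
contact_force: [-0.7, 0.3, -1.0]
gripper_width: 0.0419
gripper_force: 0.0
t 31.25 pos [ 0.61   -0.3211  0.2541] j [ 0.51  0.71  0.06  1.31 -0.3   1.37  2.43] w 0.0419 F [-0.7  0.3 -1. ] 0.0
6 x [np.float64(0.0046), np.float64(0.0353), np.float64(-0.0006), np.float64(3.31), np.float64(-0.29), np.float64(1.82)]
5 x [np.float64(0.0099), np.float64(0.0304), np.float64(0.01), np.float64(0.0), np.float64(0.0), np.float64(1.76)]
3 x [np.float64(0.0), np.float64(0.0), np.float64(0.0393), np.float64(0.0), np.float64(0.0), np.float64(0.0)]
```

View pics/s12.png

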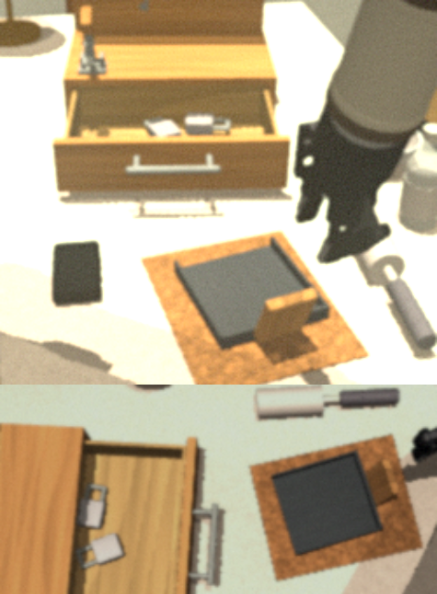

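Both padlocks lie in the drawer ((165,128) and (207,124) from the side) and the tray is flat on its mat. Now closing the drawer by its handle.

```bash
python3 -m jog '[[[0.0046,0.0353,-0.0006,3.31,-0.29,1.82,0.042],[0.0046,0.0353,-0.0006,3.31,-0.29,1.82,0.042],[0.0046,0.0353,-0.0006,3.31,-0.29,1.82,0.042],[0.0046,0.0353,-0.0006,3.31,-0.29,1.82,0.028],[0.0046,0.0353,-0.0006,3.31,-0.29,1.82,0.028],[0.0046,0.0353,-0.0006,3.31,-0.29,1.82,0.028]]]'
python3 -m jog '[[[0.01,0.0304,0.01,0,0,1.76,0.028],[0.01,0.0304,0.01,0,0,1.76,0.028],[0.01,0.0304,0.01,0,0,1.76,0.028],[0.01,0.0304,0.01,0,0,1.76,0.028],[0.01,0.0304,0.01,0,0,1.76,0.028],[0,0,0,0,0,0,0.028],[0,0,0,0,0,0,0.028]]]'
python3 - <<'E'
from h import *
plan(([.521,.0365,.2],rdown(OY)),([.521,.0365,.132],))
E
```

```text
clock: 31.95
eef_pos: [0.5585, -0.1178, 0.2989]
eef_rot: [-0.0, 1.0, -0.0, -0.001]
contact_force: [0.9, 0.4, 0.4]
gripper_width: 0.0281
gripper_force: 0.0
clock: 32.65
eef_pos: [0.5178, 0.036, 0.2486]
eef_rot: [0.075, 0.997, 0.0, -0.002]
contact_force: [1.3, -0.4, 0.4]
gripper_width: 0.0278
gripper_force: 0.0
t 32.65 pos [0.5178 0.036  0.2486] j [-0.19  0.3   0.08  1.94 -0.03  0.9   1.33] w 0.0278 F [ 1.3 -0.4  0.4] 0.0
2 x [np.float64(-0.0016), np.float64(0.0005), np.float64(0.0243), np.float64(-0.0), np.float64(-0.11), np.float64(0.12)]
2 x [np.float64(0.0), np.float64(0.0), np.float64(0.034), np.float64(0.0), np.float64(0.0), np.float64(0.0)]
```

```bash
python3 -m jog '[[[-0.0016,0.0003,0.025,0,0,0,0.028],[-0.0016,0.0003,0.025,0,0,0,0.028],[0,0,0.03,0,0,0,0.028],[0,0,0.032,0,0,0,0.028],[0,0,0,0,0,0,0.028],[0,0,0,0,0,0,0.002],[0,0,0,0,0,0,0.002],[0,0,0,0,0,0,0.002],[0,0,0,0,0,0,0.002]]]' 40
python3 -m jog '[[[0,0.01,0,0,0,0,0.002],[0,0.016,0,0,0,0,0.002],[0,0.016,0,0,0,0,0.002],[0,0.016,0,0,0,0,0.002],[0,0.016,0,0,0,0,0.002],[0,0.016,0,0,0,0,0.002],[0,0.016,0,0,0,0,0.002],[0,0.016,0,0,0,0,0.002],[0,0.016,0,0,0,0,0.002],[0,0.01,0,0,0,0,0.002],[0,0.006,0,0,0,0,0.002],[0,0,0,0,0,0,0.002]]]'
python3 - <<'E'
from h import *
b=org(-.153,0,0);plan(([b[0],b[1],.137],rdown(OY)))
s=read_state();print((np.array(s['eef_pos'])-[.5462,.1994,0])@oex)
E
```

```text
clock: 33.55
eef_pos: [0.5222, 0.0354, 0.1384]
eef_rot: [0.076, 0.997, 0.001, -0.0]
contact_force: [1.6, 2.1, -9.8]
gripper_width: 0.0086
gripper_force: 39.1
clock: 34.75
eef_pos: [0.5462, 0.189, 0.1383]
eef_rot: [0.076, 0.997, 0.001, 0.0]
contact_force: [2.1, 1.0, -3.1]
gripper_width: 0.0091
gripper_force: 39.9
t 34.75 pos [0.5462 0.189  0.1383] j [-0.42  0.55  0.05  1.87 -0.05  0.72  1.08] w 0.0091 F [ 2.1  1.  -3.1] 39.9
1 x [np.float64(0.002), np.float64(0.0096), np.float64(0.0013), np.float64(0.13), np.float64(0.01), np.float64(0.13)]
-0.010323236520080449
```

Ten millimetres to go; pressing home in small steps until it stops.

```bash
python3 -m jog '[[[0,0.006,0,0,0,0,0.002],[0,0.004,0,0,0,0,0.002],[0,0,0,0,0,0,0.002],[0,0,0,0,0,0,0.002]]]'
python3 -m jog '[[[0,0.002,0,0,0,0,0.002],[0,0.002,0,0,0,0,0.002],[0,0,0,0,0,0,0.002],[0,0,0,0,0,0,0.002]]]'
python3 - <<'E'
from h import *
s=read_state();print((np.array(s['eef_pos'])-[.5462,.1994,0])@oex)
E
```

```text
clock: 35.15
eef_pos: [0.5475, 0.1976, 0.1383]
eef_rot: [0.076, 0.997, 0.001, -0.0]
contact_force: [0.5, 1.0, -2.3]
gripper_width: 0.0088
gripper_force: 40.0
clock: 35.55
eef_pos: [0.5478, 0.1993, 0.1382]
eef_rot: [0.077, 0.997, -0.001, -0.001]
contact_force: [1.0, -5.4, 1.5]
gripper_width: 0.0094
gripper_force: 40.5
0.00013132269132983115
```

```bash
python3 -m jog '[[[0,0.002,0,0,0,0,0.002],[0,0.001,0,0,0,0,0.002],[0,0,0,0,0,0,0.002]]]'
python3 -m jog '[[[0,0,0,0,0,0,0.028],[0,0,0,0,0,0,0.028],[0,0,-0.03,0,0,0,0.028],[0,0,-0.04,0,0,0,0.028],[0,0,-0.04,0,0,0,0.028],[0,0,-0.04,0,0,0,0.028],[0,0,-0.03,0,0,0,0.028],[0,0,0,0,0,0,0.028],[0,0,0,0,0,0,0.028]]]'
python3 - <<'E'
from h import *
# lever raised angle: g offset tool pose at raise ~ from recorded end pose
plan()
g=org(-.162,.122,.138);R=rdown(OY-90,0,oey*-25);h=org(-.067,.122,.126)
def arc(a,back=0):
    q=Ro.from_rotvec(oey*np.radians(a)).as_matrix();Rq=q@R;return h+q@(g-R[:,2]*.054-h)-Rq[:,2]*back,Rq
print(arc(51)[0],arc(57)[0])
plan((org(-.24,.06,.33),rdown(OY-90)),arc(56,.09),arc(56,.0))
c=cap('top')
f=c['frame'];print('handle row expected px',proj(c,org(-.153,0,.077)))
E
```

```text
clock: 35.85
eef_pos: [0.548, 0.1996, 0.1382]
eef_rot: [0.078, 0.997, -0.002, -0.001]
contact_force: [-1.5, -10.9, 5.8]
gripper_width: 0.0093
gripper_force: 40.9
clock: 36.75
eef_pos: [0.5483, 0.2052, 0.319]
eef_rot: [0.076, 0.997, 0.001, 0.0]
contact_force: [0.2, -0.2, -0.3]
gripper_width: 0.028
gripper_force: 0.0
t 36.75 pos [0.5483 0.2052 0.319 ] j [-0.46  0.34  0.07  1.72 -0.03  1.09  1.04] w 0.028 F [ 0.2 -0.2 -0.3] 0.0
[0.43408796 0.27598066 0.25591559] [0.43618794 0.2895457  0.25800397]
t 36.75 pos [0.5483 0.2052 0.319 ] j [-0.46  0.34  0.07  1.72 -0.03  1.09  1.04] w 0.028 F [ 0.2 -0.2 -0.3] 0.0
13 x [np.float64(-0.0014), np.float64(-0.0095), np.float64(-0.0009), np.float64(0.01), np.float64(-0.01), np.float64(6.93)]
6 x [np.float64(0.0333), np.float64(-0.0103), np.float64(-0.0085), np.float64(0.0), np.float64(-5.17), np.float64(-0.0)]
3 x [np.float64(0.0), np.float64(0.0), np.float64(0.03), np.float64(0.0), np.float64(0.0), np.float64(0.0)]
handle row expected px [242.15756418 217.75093834]
```

```bash
python3 -m jog '[[[-0.0014,-0.0095,-0.0009,0,0,6.93,0.05],[-0.0014,-0.0095,-0.0009,0,0,6.93,0.05],[-0.0014,-0.0095,-0.0009,0,0,6.93,0.05],[-0.0014,-0.0095,-0.0009,0,0,6.93,0.05],[-0.0014,-0.0095,-0.0009,0,0,6.93,0.05],[-0.0014,-0.0095,-0.0009,0,0,6.93,0.05],[-0.0014,-0.0095,-0.0009,0,0,6.93,0.05]]]'
python3 -m jog '[[[-0.0014,-0.0095,-0.0009,0,0,6.93,0.05],[-0.0014,-0.0095,-0.0009,0,0,6.93,0.05],[-0.0014,-0.0095,-0.0009,0,0,6.93,0.05],[-0.0014,-0.0095,-0.0009,0,0,6.93,0.05],[-0.0014,-0.0095,-0.0009,0,0,6.93,0.05],[-0.0014,-0.0095,-0.0009,0,0,6.93,0.05],[0,0,0,0,0,0,0.05]]]'
python3 -m jog '[[[0.0333,-0.0103,-0.0085,0,-5.17,0,0.05],[0.0333,-0.0103,-0.0085,0,-5.17,0,0.05],[0.0333,-0.0103,-0.0085,0,-5.17,0,0.05],[0.0333,-0.0103,-0.0085,0,-5.17,0,0.05],[0.0333,-0.0103,-0.0085,0,-5.17,0,0.05],[0.0333,-0.0103,-0.0085,0,-5.17,0,0.05],[0,0,0,0,0,0,0.05],[0,0,0,0,0,0,0.05]]]'
cat >> h.py <<'E'
_g=org(-.162,.122,.138);_R=rdown(OY-90,0,oey*-25);_h=org(-.067,.122,.126)
def arc(a,back=0):
    q=Ro.from_rotvec(oey*np.radians(a)).as_matrix();Rq=q@_R;return _h+q@(_g-_R[:,2]*.054-_h)-Rq[:,2]*back,Rq
E
python3 - <<'E'
from h import *
plan(arc(56,.0))
E
```

```text
clock: 37.5
eef_pos: [0.5237, 0.1428, 0.3223]
eef_rot: [0.481, 0.877, -0.001, -0.002]
contact_force: [0.1, 0.2, 0.2]
gripper_width: 0.05
gripper_force: 0.0
clock: 38.2
eef_pos: [0.4715, 0.1204, 0.3282]
eef_rot: [0.76, 0.65, -0.002, -0.001]
contact_force: [0.8, 0.2, -0.3]
gripper_width: 0.0505
gripper_force: 0.0
clock: 39.0
eef_pos: [0.4426, 0.3327, 0.3318]
eef_rot: [0.729, 0.629, -0.205, 0.174]
contact_force: [0.2, 0.1, 0.9]
gripper_width: 0.05
gripper_force: 0.0
t 39.0 pos [0.4426 0.3327 0.3318] j [-0.99  0.52  0.21  1.53  0.21  1.55 -0.98] w 0.05 F [0.2 0.1 0.9] 0.0
3 x [np.float64(-0.0003), np.float64(0.0001), np.float64(0.029), np.float64(-0.03), np.float64(0.06), np.float64(0.14)]
```

```bash
python3 -m jog '[[[0,0,0.029,0,0,0,0.05],[0,0,0.029,0,0,0,0.05],[0,0,0.029,0,0,0,0.05],[0,0,0,0,0,0,0.05],[0,0,0,0,0,0,0.01],[0,0,0,0,0,0,0.01],[0,0,0,0,0,0,0.01],[0,0,0,0,0,0,0.01],[0,0,0,0,0,0,0.01],[0,0,0,0,0,0,0.01]]]' 30
python3 - <<'E'
from h import *
plan((*arc(28),5),(*arc(4),4))
E
```

```text
clock: 40.0
eef_pos: [0.4356, 0.288, 0.262]
eef_rot: [0.732, 0.627, -0.203, 0.173]
contact_force: [-4.6, -0.6, 5.7]
gripper_width: 0.0156
gripper_force: 33.0
t 40.0 pos [0.4356 0.288  0.262 ] j [-0.96  0.53  0.21  1.69  0.22  1.38 -0.99] w 0.0156 F [-4.6 -0.6  5.7] 33.0
5 x [np.float64(-0.0097), np.float64(0.0001), np.float64(0.0093), np.float64(-0.03), np.float64(5.59), np.float64(0.0)]
4 x [np.float64(-0.0105), np.float64(-0.0), np.float64(0.009), np.float64(-0.0), np.float64(6.0), np.float64(0.0)]
```

```bash
python3 -m jog '[[[-0.0102,0,0.0088,0,5.6,0,0.01],[-0.0102,0,0.0088,0,5.6,0,0.01],[-0.0102,0,0.0088,0,5.6,0,0.01],[-0.0102,0,0.0088,0,5.6,0,0.01],[-0.0102,0,0.0088,0,5.6,0,0.01],[0,0,0,0,0,0,0.01]]]'
python3 - <<'E'
from h import *
plan((*arc(4),4))
E
```

```text
clock: 40.6
eef_pos: [0.4256, 0.2246, 0.2374]
eef_rot: [0.76, 0.649, -0.018, 0.014]
contact_force: [-5.5, 0.9, 2.8]
gripper_width: 0.0157
gripper_force: 32.7
t 40.6 pos [0.4256 0.2246 0.2374] j [-0.72  0.27  0.18  2.03 -0.02  0.88 -0.69] w 0.0157 F [-5.5  0.9  2.8] 32.7
4 x [np.float64(-0.0098), np.float64(0.0002), np.float64(0.0097), np.float64(-0.02), np.float64(5.92), np.float64(-0.05)]
```

```bash
python3 -m jog '[[[-0.0102,0,0.0092,0,5.9,0,0.01],[-0.0102,0,0.0092,0,5.9,0,0.01],[-0.0102,0,0.0092,0,5.9,0,0.01],[-0.0102,0,0.0092,0,5.9,0,0.01],[0,0,0,0,0,0,0.01]]]'
python3 - <<'E'
from h import *
plan((*arc(0),2),(*arc(-3),1))
E
```

```text
clock: 41.1
eef_pos: [0.4201, 0.1883, 0.197]
eef_rot: [0.749, 0.64, 0.131, -0.115]
contact_force: [-7.0, -6.2, 5.0]
gripper_width: 0.0156
gripper_force: 33.6
t 41.1 pos [0.4201 0.1883 0.197 ] j [-0.33  0.25  0.05  2.23 -0.61  0.6   0.05] w 0.0156 F [-7.  -6.2  5. ] 33.6
2 x [np.float64(-0.0029), np.float64(0.0002), np.float64(0.0043), np.float64(-0.12), np.float64(2.48), np.float64(-0.12)]
1 x [np.float64(-0.0054), np.float64(-0.0), np.float64(0.0044), np.float64(-0.0), np.float64(3.0), np.float64(0.0)]
```

```bash
python3 -m jog '[[[-0.003,0,0.0043,0,2.5,0,0.01],[-0.003,0,0.0043,0,2.5,0,0.01],[0,0,0,0,0,0,0.01]]]'
python3 -m jog '[[[-0.0018,0,0.0015,0,1,0,0.01],[-0.0018,0,0.0015,0,1,0,0.01],[0,0,0,0,0,0,0.01]]]'
python3 - <<'E'
from h import *
plan();s=read_state();R=Ro.from_quat(s['eef_rot']).as_matrix();print(np.degrees(np.arcsin(R[2,0])), s['wrist_torque'])
E
```

```text
clock: 41.4
eef_pos: [0.4198, 0.1849, 0.1883]
eef_rot: [0.742, 0.635, 0.162, -0.142]
contact_force: [-15.9, -21.6, 28.3]
gripper_width: 0.0154
gripper_force: 40.8
clock: 41.7
eef_pos: [0.4198, 0.1843, 0.1855]
eef_rot: [0.738, 0.633, 0.176, -0.153]
contact_force: [-19.8, -24.7, 40.2]
gripper_width: 0.0153
gripper_force: 45.2
t 41.7 pos [0.4198 0.1843 0.1855] j [-0.18  0.28 -0.03  2.27 -0.85  0.59  0.36] w 0.0153 F [-19.8 -24.7  40.2] 45.2
26.99043132553673 [-1.16974713  3.06841313  1.65620554]
```

```bash
python3 -m jog '[[[0,0,0,0,0,0,0.05],[0,0,0,0,0,0,0.05],[0,0,0,0,0,0,0.05],[0,0,-0.03,0,0,0,0.05],[0,0,-0.04,0,0,0,0.05],[0,0,-0.045,0,0,0,0.05],[0,0,-0.045,0,0,0,0.05],[0,0,-0.045,0,0,0,0.05],[0,0,0,0,0,0,0.05],[0,0,0,0,0,0,0.05]]]' 
python3 - <<'E'
from h import *
plan((np.array([.42,-.1,.3]),rdown(OY-90)))
E
```

```text
clock: 42.7
eef_pos: [0.4075, 0.0944, 0.3668]
eef_rot: [0.738, 0.633, 0.177, -0.151]
contact_force: [0.5, -0.4, -0.3]
gripper_width: 0.05
gripper_force: 0.0
t 42.7 pos [0.4075 0.0944 0.3668] j [-0.11 -0.05  0.12  2.13 -0.53  1.06  0.13] w 0.05 F [ 0.5 -0.4 -0.3] 0.0
6 x [np.float64(-0.0338), np.float64(0.007), np.float64(0.0022), np.float64(0.0), np.float64(-4.49), np.float64(0.0)]
```

```bash
python3 -m jog '[[[-0.0338,0.007,0.0022,0,-4.49,0,0.05],[-0.0338,0.007,0.0022,0,-4.49,0,0.05],[-0.0338,0.007,0.0022,0,-4.49,0,0.05],[-0.0338,0.007,0.0022,0,-4.49,0,0.05],[-0.0338,0.007,0.0022,0,-4.49,0,0.05],[-0.0338,0.007,0.0022,0,-4.49,0,0.05],[0,0,0,0,0,0,0.05],[0,0,0,0,0,0,0.05]]]'
python3 - <<'E'
from h import *
def shift(ref,new,y0,y1,x0,x1):
    a=ref[y0:y1,x0:x1];b=new[y0-5:y1+5,x0-5:x1+5]
    r=cv2.matchTemplate(b,a,cv2.TM_CCOEFF_NORMED);_,v,_,l=cv2.minMaxLoc(r);return np.array(l)-5,round(v,3),round(r[5,5],3)
c=cap('side')['frame'];d=cap('top')['frame']
S=cv2.imread('pics/side0.png');T=cv2.imread('pics/t1.png')
print('side lever',shift(S,c,136,172,230,262),'handle',shift(S,c,162,185,258,320),'roller',shift(S,c,225,310,385,442),'bank',shift(S,c,245,285,215,252))
print('top lever',shift(T,d,250,273,195,250),'handle',shift(T,d,192,242,225,252),'cab',shift(T,d,145,190,205,255),'tray',shift(T,d,160,235,325,415),'bank',shift(T,d,255,285,327,372),'roller',shift(T,d,126,152,322,412))
plan()
cv2.imwrite('pics/cmp.png',np.hstack([S,c]))
E
```

```text
clock: 43.5
eef_pos: [0.4186, -0.0987, 0.2971]
eef_rot: [0.759, 0.651, -0.002, -0.002]
contact_force: [-0.9, 0.2, 0.3]
gripper_width: 0.0497
gripper_force: 0.0
side lever (array([-5,  5]), 0.006, np.float32(-0.234)) handle (array([0, 0]), 0.876, np.float32(0.876)) roller (array([0, 0]), 0.997, np.float32(0.997)) bank (array([0, 0]), 0.966, np.float32(0.966))
top lever (array([0, 0]), 0.997, np.float32(0.997)) handle (array([0, 0]), 0.998, np.float32(0.998)) cab (array([0, 0]), 0.998, np.float32(0.998)) tray (array([0, 0]), 0.683, np.float32(0.683)) bank (array([-1,  0]), 0.567, np.float32(0.543)) roller (array([0, 0]), 0.998, np.float32(0.998))
t 43.6 pos [ 0.4188 -0.0984  0.2978] j [-0.03  0.08  0.21  2.09 -0.02  0.97  0.04] w 0.05 F [ 0.1 -0.2  0.4] 0.0
```

```bash
python3 -m jog '[[[-0.04,0,-0.01,0,0,0,0.05],[-0.04,0,-0.01,0,0,0,0.05],[-0.04,0,-0.01,0,0,0,0.05],[-0.04,0,-0.01,0,0,0,0.05],[-0.04,0,-0.01,0,0,0,0.05],[-0.04,0,-0.01,0,0,0,0.05],[-0.04,0,-0.01,0,0,0,0.05],[0,0,0,0,0,0,0.05],[0,0,0,0,0,0,0.05]]]'
python3 - <<'E'
from h import *
S=cv2.imread('pics/side0.png');T=cv2.imread('pics/t1.png')
c=cap('side')['frame'];d=cap('top')['frame']
def cmp(n,a,b,y0,y1,x0,x1):
    A=cv2.resize(a[y0:y1,x0:x1],None,fx=5,fy=5,interpolation=3);B=cv2.resize(b[y0-4:y1+4,x0-4:x1+4],None,fx=5,fy=5,interpolation=3)
    _,v,_,l=cv2.minMaxLoc(cv2.matchTemplate(B,A,5));print(n,(np.array(l)-20)/5,round(v,3))
cmp('side lever',S,c,138,172,232,255);cmp('side handle',S,c,165,182,262,318);cmp('side tray',S,c,245,310,285,380)
cmp('top block',T,d,254,270,228,248);cmp('top handle',T,d,192,242,228,252);cmp('top slab',T,d,170,205,385,412);cmp('bank',T,d,255,285,327,372)
m=cv2.inRange(cv2.cvtColor(d,cv2.COLOR_BGR2HSV),(0,0,0),(180,90,60))[155:245,320:425]
n=cv2.findContours(m,0,2)[0];print(cv2.minAreaRect(max(n,key=cv2.contourArea)))
E
```

```text
clock: 44.5
eef_pos: [0.3767, -0.3764, 0.3686]
eef_rot: [0.759, 0.651, -0.001, -0.001]
contact_force: [0.4, 0.5, 0.0]
gripper_width: 0.0497
gripper_force: 0.0
side lever [ 4. -2.] 0.222
side handle [0. 0.] 0.518
side tray [0. 0.] 0.911
top block [0. 0.] 0.997
top handle [0. 0.] 0.998
top slab [0. 0.] 0.791
bank [0. 0.] 0.999
((46.686485290527344, 41.98108673095703), (47.56839370727539, 51.6120719909668), 72.89727020263672)
```

```bash
python3 -m jog '[[[0,0.04,0,0,0,0,0.05],[0,0.04,0,0,0,0,0.05],[0,0.04,0,0,0,0,0.05],[0,0.04,0,0,0,0,0.05],[0,0.04,0,0,0,0,0.05],[0,0.04,0,0,0,0,0.05],[0,0.04,0,0,0,0,0.05],[0,0,0,0,0,0,0.05],[0,0,0,0,0,0,0.05]]]'
python3 - <<'E'
from h import *
S=cv2.imread('pics/side0.png');c=cap('side')['frame']
def cmp(n,a,b,y0,y1,x0,x1):
    A=cv2.resize(a[y0:y1,x0:x1],None,fx=5,fy=5,interpolation=3);B=cv2.resize(b[y0-4:y1+4,x0-4:x1+4],None,fx=5,fy=5,interpolation=3)
    _,v,_,l=cv2.minMaxLoc(cv2.matchTemplate(B,A,5));print(n,(np.array(l)-20)/5,round(v,3))
cmp('side lever',S,c,138,172,232,255);cmp('side handle',S,c,165,182,262,318);cmp('bank',S,c,245,285,215,252)
plan()
E
```

```text
clock: 45.5
eef_pos: [0.6546, -0.4165, 0.3655]
eef_rot: [0.758, 0.652, -0.001, -0.003]
contact_force: [-0.2, -0.5, -0.3]
gripper_width: 0.0501
gripper_force: 0.0
side lever [0. 0.] 0.992
side handle [0. 0.] 0.983
bank [0. 0.] 0.982
t 45.55 pos [ 0.6534 -0.4176  0.3668] j [ 0.33  0.69  0.39  1.1  -0.25  1.39  0.53] w 0.0503 F [-0.3  0.3  0.2] 0.0
```

Lever, drawer and bystanders match their starting appearance in both views. Handing in.

```bash
python3 -c "
from plant import *
print(close_job())"
```

```text
the job is handed in; nothing more can be done
None
```

The job is handed in: both padlocks (the one on the tray and the single stray I found) are in the shut drawer, the latch lever is lowered to its stop, and the empty tray is flat on its cork mat.

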